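Refit the lid of a sheet-metal case with its hinge pin

TASK

Put the loose red lid back on the red case, the right way round, so that its knuckles drop in between those of the case, then slide the loose hinge pin through all five knuckles, from whichever end is clear, until its blue grip comes up against the outer knuckle. Let go, leave the lid lying closed, and do not knock the other things on the bench out of place.

Things in the scene. Friction and masses are not known exactly. Their poses are not given: they have to be found in the camera images.
- hinge (a point): Middle of the hinge axis of the fixed red case, 82 mm above the table. y runs along the hinge, x points away from the case, z up. Here the case has three square steel knuckles, 24 by 24 mm and 28 mm long, at y = -75 to -47, -14 to +14 and +47 to +75 mm, bored 15 mm right through. The pin may enter at either end.
- rim (a point): Centre of the open top of the case (120 x by 150 y mm, rim 70 mm above the table), 73.5 mm from hinge along -x; same axes. Flared tabs, up to 90 mm above the table, locate the lid with about 2 mm play: two on the -x edge at y = +-45, one on each y edge at x = -30. The case stands on a fixed plate 170 by 200 by 8 mm.
- lid_grip (a point): Centre of the upright black grip, 12 (x) by 70 (y) by 50 (z) mm, in the middle of the loose red lid (0.3 kg), which starts flat on the table. x points to the lid's hinge edge. The plate is 118 (x) by 148 (y) by 4 mm, its underside 29 mm below this point. Seated, this point is 29 mm above rim, axes parallel and pointing the same way.
- lid_hinge (a point): Middle of the lid's own hinge axis, 73.5 mm along +x from lid_grip and 17 mm below it; same axes. Two square steel knuckles 24 by 24 mm, 27 mm long, bored 15 mm, at y = -44 to -17 and +17 to +44 mm, undersides flush with the plate's. Seated, it coincides with hinge; 3 mm gaps between knuckles.
- pin_grip (a point): Centre of the loose hinge pin's blue grip, 45 (x) by 20 by 20 mm; x points to the tip. The 8 mm steel shaft starts 22.5 mm from here and is 155 mm long, its last 12 mm tapered to 3 mm; 80 g in all. It starts level in the V-rest, 50 mm above the table. Home, this point is on the hinge axis 97.5 mm from hinge; once released it sinks 3 to 5 mm.
- pin_tip (a point): Tip of the hinge pin, on its axis, 177.5 mm from pin_grip; same axes.
- rest: Fixed steel V-rest for the pin, 130 (x) by 60 mm, up to about 60 mm high, origin under its centre; the two Vs, 16 mm wide, are at x = -50 and +36 mm and the pin lies along x with its grip centre about 77 mm from the origin on the +x side. It stands left or right of the case, opposite the lid.
- sphere_stand: Loose reference ball (white, 48 mm) on a dark stand, base 64 mm wide, 174 mm tall; origin under its centre. It stands near one end of the hinge and blocks that end. Leave it in place.
- setup_block: Loose aluminium block 55 by 60 by 40 mm high near the other end of the hinge, low enough to pass over; origin under its centre. Leave it in place.
- bracket: Loose red L-bracket, 80 by 50 by 44 mm high, beyond the case; origin under its centre. Leave it in place.
- cleaner: Loose white bottle, 56 mm wide, 150 mm tall, beyond the case; origin under its centre. Leave it in place.
- caliper: Loose caliper 190 mm long, 14 mm high, lying beyond the case; origin under its middle. Leave it in place.
- tray: Loose grey tray 110 by 150 by 35 mm high; origin under its centre. Leave it in place.
- mug: Loose blue mug, 76 mm wide, 90 mm tall; origin under its centre. Leave it in place.
There are look-alikes about, which are no part of the job. There is more than one size of the part that bears pin_grip; the job needs the larger.

How it is judged:
By the outcome, as a careful person would: the job done as asked, in the order asked, and still so for the second after the job is handed in, with the robot touching nothing.
It also fails if it takes over 69 s, if anything falls off the work surface, if the arm or the gripper's body presses on something with over 40 N, if the wrist force passes 120 N, or if a joint passes its speed limit or range.

ROBOT

A 6-joint arm with a two-finger parallel gripper is mounted at the origin on the work surface. World frame = base frame: x ahead of the robot, y to its left, z up, the work surface at z = 0. Lengths are in m, angles in rad, forces in N, time in s.
With the tool pointing down it reaches from about 0.35 to 0.775 m from the base axis. Payload 5.5 kg.
Tool frame: the origin (TCP) lies between the finger pads; the fingertips stand 25 mm ahead of it and the grasp point (between the pads) lies 6 mm ahead of it; z points along the fingers, y is the direction in which the jaws open and shut (so a half turn about z gives the same grasp; the last joint's range is limited). The gripper opens to 85 mm and grips with 20 to 120 N. Pads are 22 mm wide; open, the fingers measure 114 mm over their backs; the gripper's body (76 mm by 85 mm) begins 54 mm behind the grasp point. The pads swing forward as they close: fully open they stand 13 mm farther back than shut.
Start: joints at [0.978, 0.313, 0.046, 1.304, 0, 1.431], TCP at [0.252, 0.517, 0.256] pointing down, gripper open.
Joint ranges: [-2.76, 2.76], [-0.86, 1.69], [-1.03, 1.26], [-2.2, 2.34], [-1.47, 1.5], [-3.14, 3.14]. Speed limits (rad/s): [2.57, 2.57, 3.14, 3.14, 3.14, 3.14].

INTERFACE

Orientations are given as a rotation vector (axis times angle).
In Python, from plant import env gives the robot as it stands.
- The arm moves only by the tool carry_out, never from a script. Its argument "deltas" is a list of rows, each an object of numbers: "dx", "dy", "dz": the shift along the tool's x, y, z in mm; "rx", "ry", "rz": the turn, a rotation vector about the tool's x, y, z in degrees. In form: [{"dx": .., "dy": .., "dz": .., "rx": .., "ry": .., "rz": ..}, ...]. A call has 1 to 12 rows; each row shifts and turns the commanded pose from where the row before left it, along the tool's axes as they then stand; what a row does not reach is not made up. A row lasts 1/8 s, in which the tool goes at most 62.5 mm and 10.7 degrees, less where a joint would pass 70% of its speed; a pose out of reach is approached as far as the arm can. A call with a gripper value outside its range is refused whole. "claw" is the gripper command: -1 is fully open, 1 is shut, values between are in proportion, set as the call begins (left out, the last holds). The fingers move at their own pace and stop on an object; "squeeze" is the grip in N (left out, the last holds). Time passes only in rows, so rows that do not move let the fingers close. It gives the time, the measured TCP pose, the force and the opening at its end, in the units of the state.
- env.get_obs(): the state, without advancing time (a new reading comes with each control period).
- env.capture(name): name is "scene" or "top" or "wrist"; returns a dict with "frame" (480x640x3 uint8, red, green, blue), "vfov" (degrees; the focal length in pixels is half the picture's height over the tangent of half this angle, whatever the lens; pixels are square), "cx", "cy" (the principal point, pixels), "k1" (the pictures are not rectified: a ray, as slopes to the right and down, at radius r is drawn at 1 + k1 r^2 times it, then the intrinsics apply), "rvec" (rotation vector, rad) and "tvec" (3), from world to camera coordinates, as OpenCV has them. Camera axes: x right, y down, z forward; pixel columns grow to the right and rows downward; lengths in m; the calibration is good to about 2 mm. A picture is of the moment at which its call begins. There is no depth.
- env.close_job(): hands the job in, once; it reports no verdict.
The state is a dict: "time": time; "qpos": joint angles; "joint_velocities": joint speeds; "joint_torque": joint torques, N m; "eef_pos": TCP position; "ee_rot": TCP orientation; "ft_force": force on the tool from outside, world axes, zero at the start; "moment": the same for the moment, N m; "opening": opening from 0.0 (shut) to 1.0 (fully open).
Only numpy, scipy, OpenCV 4.12 (cv2) and the standard library are available. Lean on these libraries where they do the work, as an engineer would, in place of code of your own. Each camera call takes 0.05 s, during which the arm holds its last target.

## Working session

There is one attempt and no reset: what is moved stays moved. The work goes in short steps, Python scripts to look and compute and a tool call to move; the robot and the scene stay as the last step left them, time stands still between calls to the robot, and variables do not carry over. Pictures are saved under pics/ and viewed, and the job is handed in when it is done.

Besides the shell and the picture viewer there is one more tool, called after ">>>" as name(argument=value, ...), one argument or row to a line, values as JSON. carry_out: Moves the arm, as the interface text tells. Its arguments: {"type":"object","properties":{"deltas":{"type":"array","items":{"type":"object","properties":{"dx":{"type":"number"},"dy":{"type":"number"},"dz":{"type":"number"},"rx":{"type":"number"},"ry":{"type":"number"},"rz":{"type":"number"}}}},"claw":{"type":"number"},"squeeze":{"type":"number"}},"required":["deltas"]}

```bash
ls; mkdir -p pics; cat > h.py <<'E'
import numpy as np, cv2
from scipy.spatial.transform import Rotation as R
from plant import env
def cap(n,fn=None):
    c=env.capture(n)
    if fn: cv2.imwrite('pics/'+fn,c['frame'][:,:,::-1])
    return c
def K(c):
    f=240/np.tan(np.radians(c['vfov'])/2)
    return np.array([[f,0,c['cx']],[0,f,c['cy']],[0,0,1.]]),np.array([c['k1'],0,0,0,0.])
def ray(c,p):
    k,d=K(c); u=cv2.undistortPoints(np.array(p,float).reshape(-1,1,2),k,d)[:,0]
    Rm=cv2.Rodrigues(np.array(c['rvec'],float))[0]; o=-Rm.T@np.array(c['tvec'])
    return o,(np.c_[u,np.ones(len(u))])@Rm
def onz(c,p,z):
    o,d=ray(c,p); return o+d*((z-o[2])/d[:,2])[:,None]
def proj(c,P):
    k,d=K(c); return cv2.projectPoints(np.array(P,float).reshape(-1,1,3),np.array(c['rvec'],float),np.array(c['tvec'],float),k,d)[0][:,0]
def tri(cs,ps):
    A=np.zeros((3,3));b=np.zeros(3)
    for c,p in zip(cs,ps):
        o,d=ray(c,[p]);d=d[0]/np.linalg.norm(d[0]);M=np.eye(3)-np.outer(d,d);A+=M;b+=M@o
    return np.linalg.solve(A,b)
E
python3 - <<'E'
from h import *
import pickle
cs={n:cap(n,n+'0.png') for n in('scene','top','wrist')}
pickle.dump(cs,open('c0.pkl','wb'))
for n,c in cs.items():print(n,{k:v for k,v in c.items() if k!='frame'}, ray(c,[[320,240]]))
print(env.get_obs())
E
```

```text
pics
scene {'vfov': 53.353269118539465, 'cx': 325.0766992713558, 'cy': 246.2773021611183, 'k1': -0.04038777131953749, 'rvec': array([ 2.34088885,  0.68181343, -0.23072784]), 'tvec': array([-0.44423835, -0.1595777 ,  1.35721814])} (array([ 0.89940999, -0.63031978,  0.92661344]), array([[-0.35151211,  0.56654668, -0.74548625]]))
top {'vfov': 44.97785298147886, 'cx': 323.7475152965368, 'cy': 238.76403737424135, 'k1': -0.18204599137599195, 'rvec': array([ 2.1216284 , -2.15288697,  0.19839935]), 'tvec': array([-0.01385195,  0.51352481,  1.36003983])} (array([ 2.72785879e-01, -1.41824395e-03,  1.42800343e+00]), array([[ 0.16922727, -0.00770764, -0.98557042]]))
wrist {'vfov': 67.09989598074648, 'cx': 323.91293794645674, 'cy': 232.55483238272964, 'k1': -0.005395806900625325, 'rvec': array([-2.44406224, -1.52917092, -0.22595011]), 'tvec': array([-0.57378031, -0.03758734,  0.37911496])} (array([0.18449864, 0.54859298, 0.37332399]), array([[ 0.27368169, -0.1458554 , -0.95098087]]))
{'time': 0.15, 'qpos': array([9.78395596e-01, 3.13834527e-01, 4.52322807e-02, 1.30363635e+00,
       2.61198845e-05, 1.43119934e+00]), 'joint_velocities': array([-2.27430324e-04, -1.08037323e-03,  2.52840605e-03, -2.62284364e-03,
        2.40754245e-06, -1.46830127e-03]), 'joint_torque': array([ 2.84960741e-03, -4.81067204e+01,  2.98815107e+01,  1.39309396e-02,
        1.05176522e-05,  2.24133851e-05]), 'eef_pos': array([0.2513504 , 0.51674742, 0.25560681]), 'ee_rot': array([-7.05080244e-01, -3.06089296e+00,  2.10042111e-03]), 'ft_force': array([-0.41799497, -0.28064863,  0.40576087]), 'moment': array([-0.01441325, -0.01558931,  0.03790888]), 'opening': 0.9973286319481098}
```

View pics/top0.png

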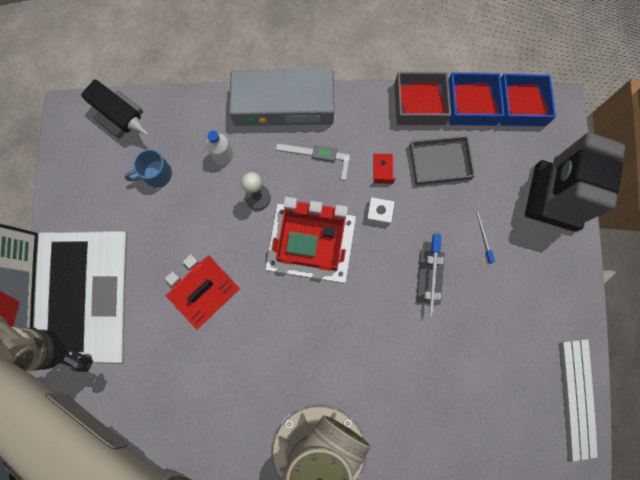

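View pics/scene0.png

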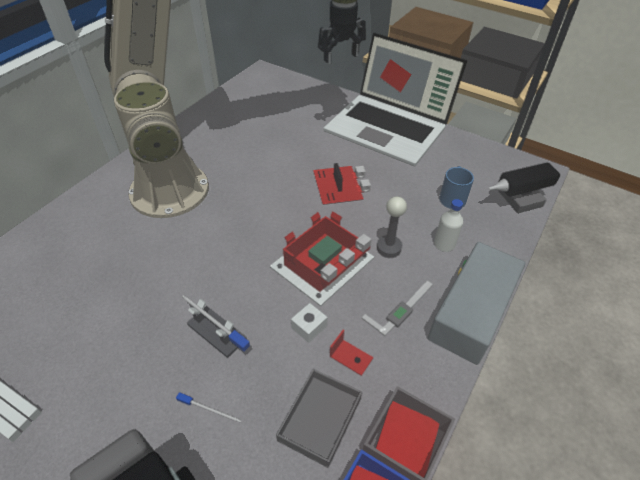

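View pics/wrist0.png

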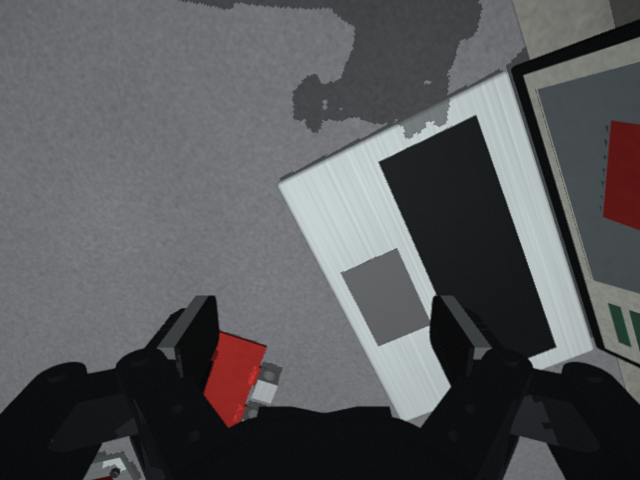

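```bash
python3 - <<'E'
import pickle,cv2,numpy as np
cs=pickle.load(open('c0.pkl','rb'))
t=cs['top']['frame'][:,:,::-1]
def crop(im,x0,y0,w,h,s,fn): cv2.imwrite('pics/'+fn,cv2.resize(im[y0:y0+h,x0:x0+w],None,fx=s,fy=s,interpolation=cv2.INTER_CUBIC))
crop(t,235,165,130,120,6,'t_case.png')
crop(t,155,245,100,90,6,'t_lid.png')
crop(t,395,220,110,105,5,'t_pin.png')
s=cs['scene']['frame'][:,:,::-1]
crop(s,265,190,130,120,6,'s_case.png')
crop(s,175,285,80,75,7,'s_pin.png')
E
```

```text
(no output)
```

View pics/t_case.png

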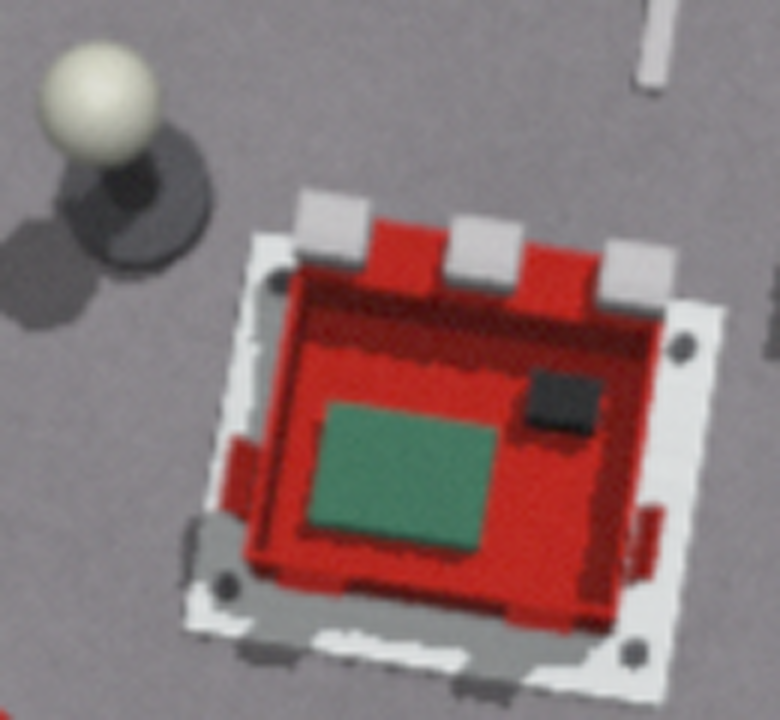

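View pics/t_lid.png

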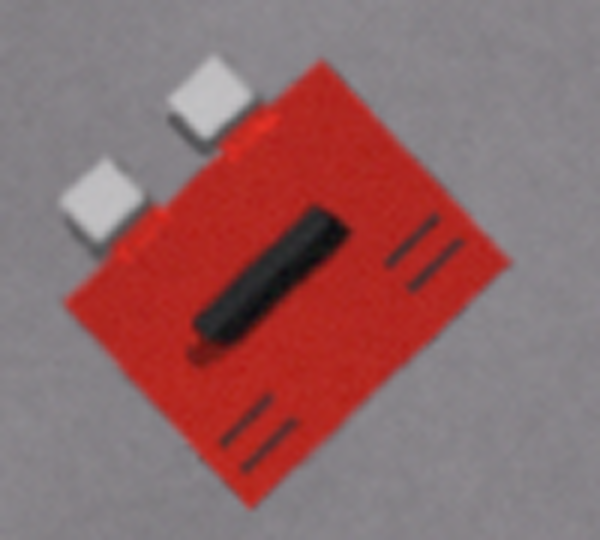

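View pics/t_pin.png

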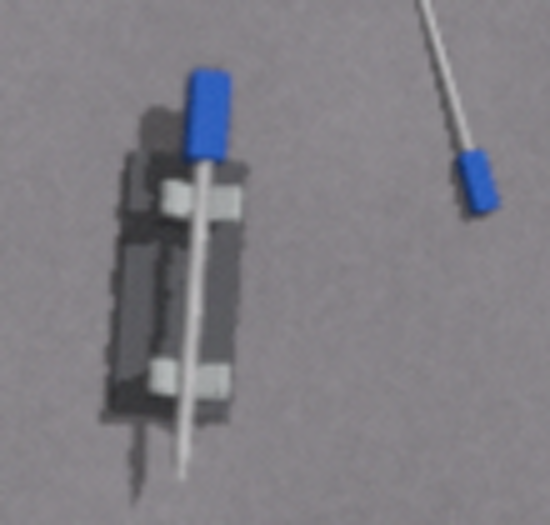

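View pics/s_case.png

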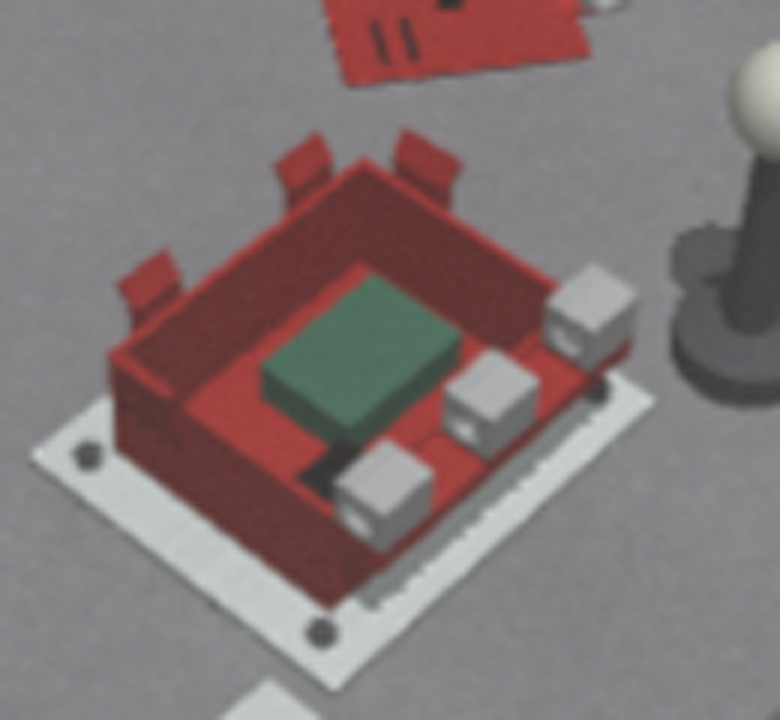

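View pics/s_pin.png

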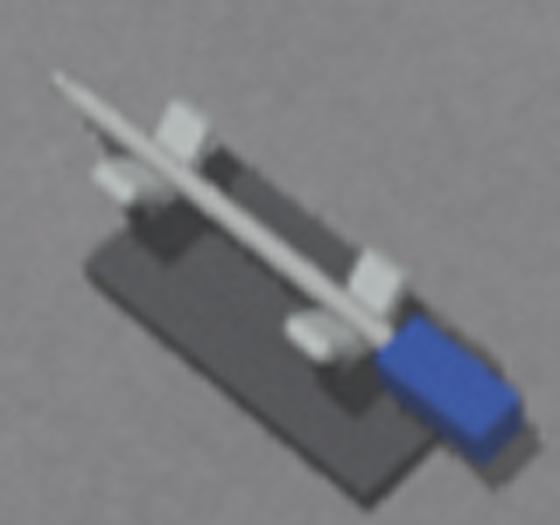

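```bash
cat > m.py <<'E'
from h import *
import pickle
cs=pickle.load(open('c0.pkl','rb')); t=cs['top']; s=cs['scene']
def comps(c,mask,box,amin=15):
    x0,y0,x1,y1=box; m=np.zeros(mask.shape,np.uint8); m[y0:y1,x0:x1]=mask[y0:y1,x0:x1]
    n,l,st,ce=cv2.connectedComponentsWithStats(m,connectivity=4)
    return [(ce[i],st[i,4],l==i) for i in range(1,n) if st[i,4]>=amin]
def hsv(c): return cv2.cvtColor(c['frame'],cv2.COLOR_RGB2HSV)
E
python3 - <<'E'
from m import *
np.set_printoptions(precision=4,suppress=True)
h=hsv(t);f=t['frame'].astype(int)
bright=((f.min(2)>160)).astype(np.uint8)
print('case knuckles');
for ce,a,_ in comps(t,bright,(280,195,350,217)): print(ce,a,onz(t,[ce],.094))
for p in [(333,228),(484,247),(637,270)]:print(onz(t,[(235+p[0]/6,165+p[1]/6)],.094))
print('lid knuckles')
for ce,a,_ in comps(t,bright,(160,250,215,290)): print(ce,a,onz(t,[ce],.024))
red=((f[:,:,0]>120)&(f[:,:,1]<70)).astype(np.uint8)
print('lid corners')
px=[(155+x/6,245+y/6) for x,y in [(322,58),(66,302),(252,510),(511,263)]]
P=onz(t,px,.004);print(P,np.linalg.norm(P-np.roll(P,1,0),axis=1),P.mean(0))
blk=((f.max(2)<70)).astype(np.uint8)
print('grip')
for ce,a,l in comps(t,blk,(180,275,220,310)): print(ce,a,onz(t,[ce],.054))
blue=((f[:,:,2]>120)&(f[:,:,0]<70)).astype(np.uint8)
print('pin')
for ce,a,l in comps(t,blue,(420,225,500,270)):
    ys,xs=np.nonzero(l); r=cv2.minAreaRect(np.c_[xs,ys].astype(np.float32)); print(ce,a,r,onz(t,[ce],.06),onz(t,cv2.boxPoints(r),.06))
print('tip',onz(t,[(395+183/5,220+480/5)],.05))
hs=s['frame'].astype(int)
tp=tri([t,s],[(395+183/5,220+480/5),(175+56/7,285+74/7)]);print('tri tip',tp)
# grip top corners tri : far-left(front)..
print('scene knuckles')
for p in [(592,300),(490,388),(385,478)]:print(onz(s,[(265+p[0]/6,190+p[1]/6)],.094))
E
```

```text
case knuckles
[288.3259 202.4519] 135 [[0.5929 0.0617 0.094 ]]
[315.2455 205.6909] 110 [[ 0.5842 -0.0018  0.094 ]]
[341.3821 210.2764] 123 [[ 0.5723 -0.0633  0.094 ]]
[[0.5915 0.0566 0.094 ]]
[[ 0.583  -0.0028  0.094 ]]
[[ 0.5729 -0.0628  0.094 ]]
lid knuckles
[189.5 260.5] 98 [[0.467  0.3095 0.024 ]]
[171.4271 277.5729] 96 [[0.4252 0.3539 0.024 ]]
lid corners
[[0.4839 0.2657 0.004 ]
 [0.3831 0.3718 0.004 ]
 [0.2974 0.2925 0.004 ]
 [0.3978 0.186  0.004 ]] [0.1173 0.1464 0.1168 0.1464] [0.3906 0.279  0.004 ]
grip
[199.934  290.8274] 197 [[0.3895 0.2762 0.054 ]]
pin
[436.2171 242.5659] 129 ((436.2055969238281, 242.621826171875), (7.480940341949463, 17.028045654296875), 4.085616588592529) [[ 0.4975 -0.2926  0.06  ]] [[ 0.4775 -0.281   0.06  ]
 [ 0.519  -0.2859  0.06  ]
 [ 0.5175 -0.3042  0.06  ]
 [ 0.4759 -0.2992  0.06  ]]
[490.2308 255.75  ] 52 ((490.2059326171875, 255.8235321044922), (11.399173736572266, 4.365641117095947), 75.96376037597656) [[ 0.4632 -0.4249  0.06  ]] [[ 0.4754 -0.4168  0.06  ]
 [ 0.4779 -0.4276  0.06  ]
 [ 0.4506 -0.4329  0.06  ]
 [ 0.4482 -0.4221  0.06  ]]
tip [[ 0.3218 -0.2757  0.05  ]]
tri tip [ 0.3223 -0.2736  0.0558]
scene knuckles
[[0.5926 0.0582 0.094 ]]
[[ 0.5819 -0.0023  0.094 ]]
[[ 0.5713 -0.0609  0.094 ]]
```

```bash
cat >> h.py <<'E'
np.set_printoptions(precision=4,suppress=True)
def to(target,yaw_y=None,o=None):
    """print shift in tool axes (mm) from measured pose and rz (deg) so that tool y has world yaw yaw_y"""
    o=o or env.get_obs(); Rm=R.from_rotvec(o['ee_rot']).as_matrix()
    print('pos',o['eef_pos'],'xyaw',np.degrees(np.arctan2(Rm[1,0],Rm[0,0])),'z',Rm[:,2],'t',o['time'],'op',o['opening'],'F',o['ft_force'])
    print('shift tool mm',Rm.T@(np.array(target)-o['eef_pos'])*1000)
    if yaw_y is not None:
        d=yaw_y-np.degrees(np.arctan2(Rm[1,1],Rm[0,1])); d=(d+180)%360-180; print('rz',-d)
E
python3 - <<'E'
from h import *
to([.392,.280,.16],43.5)
E
```

```text
pos [0.2514 0.5167 0.2556] xyaw 154.0562464650138 z [-0.0008 -0.0012 -1.    ] t 0.15 op 0.9973286319481098 F [-0.418  -0.2806  0.4058]
shift tool mm [-230.0714 -151.2201   95.7702]
rz 20.556264956931727
```

>>> carry_out(
  deltas=[
    {"dx": -33,"dy": -21.6,"dz": 13.7},
    {"dx": -33,"dy": -21.6,"dz": 13.7},
    {"dx": -33,"dy": -21.6,"dz": 13.7},
    {"dx": -33,"dy": -21.6,"dz": 13.7},
    {"dx": -33,"dy": -21.6,"dz": 13.7},
    {"dx": -33,"dy": -21.6,"dz": 13.7},
    {"dx": -32,"dy": -21.6,"dz": 13.6},
    {"rz": 10.3},
    {"rz": 10.3},
    {},
    {},
  ],
  claw=-0.1,
  squeeze=60,
)

```text
$.deltas[0]: bad value
```

```bash
python3 - <<'E'
from h import *
import pickle
c=cap('wrist','w1.png'); pickle.dump(c,open('w1.pkl','wb'))
to([.392,.280,.038],43.5)
print(proj(c,[[.392,.28,.054],[.392,.28,.004]]))
E
```

```text
pos [0.2514 0.5168 0.2557] xyaw 154.05632713713126 z [-0.0006 -0.0009 -1.    ] t 0.2 op 0.9935724944148047 F [-0.8434 -0.0596  0.2046]
shift tool mm [-230.0606 -151.2247  217.8676]
rz 20.556336972418364
[[185.8117 414.2669]
 [200.7102 382.8176]]
```

View pics/w1.png

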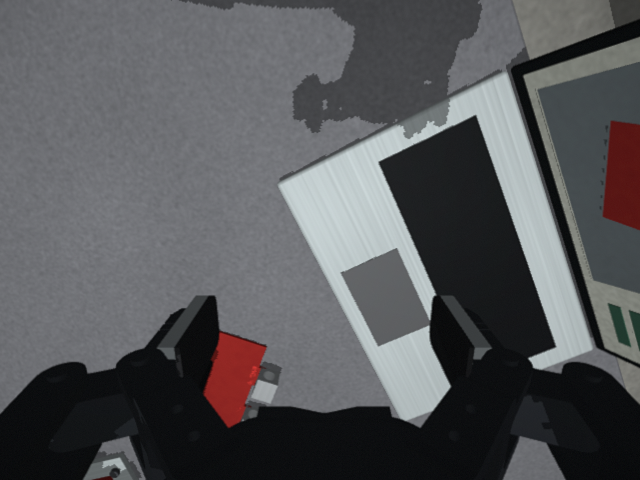

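>>> carry_out(
  deltas=[
    {"dx": -33,"dy": -21.6,"dz": 13.7,"rx": 0,"ry": 0,"rz": 0},
    {"dx": -33,"dy": -21.6,"dz": 13.7,"rx": 0,"ry": 0,"rz": 0},
    {"dx": -33,"dy": -21.6,"dz": 13.7,"rx": 0,"ry": 0,"rz": 0},
    {"dx": -33,"dy": -21.6,"dz": 13.7,"rx": 0,"ry": 0,"rz": 0},
    {"dx": -33,"dy": -21.6,"dz": 13.7,"rx": 0,"ry": 0,"rz": 0},
    {"dx": -33,"dy": -21.6,"dz": 13.7,"rx": 0,"ry": 0,"rz": 0},
    {"dx": -32,"dy": -21.6,"dz": 13.6,"rx": 0,"ry": 0,"rz": 0},
    {"dx": 0,"dy": 0,"dz": 0,"rx": 0,"ry": 0,"rz": 10.3},
    {"dx": 0,"dy": 0,"dz": 0,"rx": 0,"ry": 0,"rz": 10.3},
    {"dx": 0,"dy": 0,"dz": 0,"rx": 0,"ry": 0,"rz": 0},
  ],
  claw=-0.1,
  squeeze=60,
)

```text
time: 1.45
eef_pos: [0.3922, 0.2803, 0.1604]
ee_rot: [-1.239, -2.887, 0.0]
ft_force: [0.3, -1.2, -0.0]
opening: 0.549
```

```bash
python3 - <<'E'
from h import *
import pickle
c=cap('wrist','w1b.png'); pickle.dump(c,open('w1.pkl','wb'))
to([.392,.280,.038],43.5)
print(proj(c,[[.392,.28,.054],[.392,.28,.004]]))
E
```

```text
pos [0.3922 0.2804 0.1604] xyaw 133.64211407833955 z [-0.0001  0.     -1.    ] t 1.5 op 0.5496533811145583 F [-0.3426 -0.063  -0.7228]
shift tool mm [ -0.1616  -0.4372 122.4387]
rz 0.1421144361350457
[[324.1515 241.2044]
 [324.0816 221.2548]]
```

View pics/w1b.png

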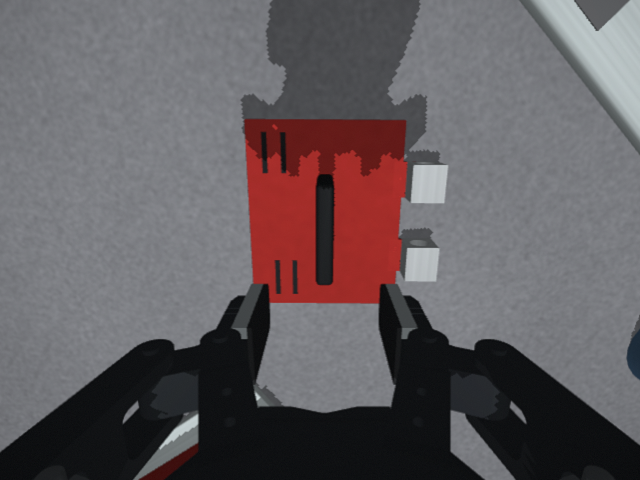

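```bash
python3 - <<'E'
from h import *
import pickle
c=pickle.load(open('w1.pkl','rb'))
P=onz(c,[(245.5,120),(406,120),(396.5,303),(253,303)],.004);print(P,P.mean(0),np.linalg.norm(P-np.roll(P,1,0),axis=1))
d=P[0]-P[3];print(np.degrees(np.arctan2(d[1],d[0])))
Q=onz(c,[(430,184),(422,264.5)],.024);print(Q,np.linalg.norm(Q[0]-Q[1]),np.degrees(np.arctan2(*(Q[0]-Q[1])[1::-1])))
print(Q.mean(0)-[.0735*np.cos(.757),.0735*np.sin(.757),0])
E
```

```text
[[0.2985 0.2958 0.004 ]
 [0.3827 0.3759 0.004 ]
 [0.4853 0.2704 0.004 ]
 [0.3977 0.1872 0.004 ]] [0.391  0.2823 0.004 ] [0.1471 0.1162 0.1471 0.1208]
132.41262909632616
[[0.4237 0.3551 0.024 ]
 [0.4651 0.3103 0.024 ]] 0.060997445060116576 132.74163563767715
[0.391  0.2822 0.024 ]
```

>>> carry_out(
  deltas=[
    {"dx": 2,"dy": 0,"dz": 45,"rx": 0,"ry": 0,"rz": 0.8},
    {"dx": 0,"dy": 0,"dz": 45,"rx": 0,"ry": 0,"rz": 0},
    {"dx": 0,"dy": 0,"dz": 32,"rx": 0,"ry": 0,"rz": 0},
    {"dx": 0,"dy": 0,"dz": 0,"rx": 0,"ry": 0,"rz": 0},
  ],
)

```text
time: 2.0
eef_pos: [0.3886, 0.2811, 0.0365]
ee_rot: [-1.256, -2.876, 0.007]
ft_force: [0.1, -0.2, 0.3]
opening: 0.55
```

>>> carry_out(
  deltas=[
    {"dx": 0,"dy": 0,"dz": 0,"rx": 0,"ry": 0,"rz": 0},
    {"dx": 0,"dy": 0,"dz": 0,"rx": 0,"ry": 0,"rz": 0},
    {"dx": 0,"dy": 0,"dz": 0,"rx": 0,"ry": 0,"rz": 0},
    {"dx": 0,"dy": 0,"dz": 0,"rx": 0,"ry": 0,"rz": 0},
    {"dx": 0,"dy": 0,"dz": 0,"rx": 0,"ry": 0,"rz": 0},
  ],
  claw=1,
  squeeze=80,
)

```text
time: 2.62
eef_pos: [0.3922, 0.2826, 0.0403]
ee_rot: [1.26, 2.876, 0.004]
ft_force: [-1.0, 0.8, 7.6]
opening: 0.128
```

```bash
python3 - <<'E'
from m import *
h=hsv(t);f=t['frame'].astype(int)
px=[(235+(135+.5)/6-.5,165+(200+.5)/6-.5)]
print('stand base',onz(t,px,0.01), 'ball',onz(t,[(235+100/6-.4,165+103/6-.4)],.15))
hin=np.array([.583,-.0015]);x=np.array([.986,-.163]);y=np.array([.163,.986])
b=onz(t,px,.01)[0,:2];print('stand in hinge frame',(b-hin)@x,(b-hin)@y)
# refined case knuckle tops by corners in the crop (top view)
cr={'L':[(303,187),(372,198),(365,265),(296,253)],}
for p in [(333,228),(484,249),(637,271)]:
    print(onz(t,[(235+(p[0]+.5)/6-.5,165+(p[1]+.5)/6-.5)],.094))
for p in [(592,300),(490,388),(385,478)]:print(onz(s,[(265+(p[0]+.5)/6-.5,190+(p[1]+.5)/6-.5)],.094))
to([.5095,.009,.25],-9.4)
E
```

```text
stand base [[0.626  0.1444 0.01  ]] ball [[0.6293 0.1436 0.15  ]]
stand in hinge frame 0.018565716546694176 0.1508747577043722
[[0.5925 0.0575 0.094 ]]
[[ 0.5832 -0.0018  0.094 ]]
[[ 0.5736 -0.0618  0.094 ]]
[[0.5912 0.0588 0.094 ]]
[[ 0.5805 -0.0017  0.094 ]]
[[ 0.5699 -0.0604  0.094 ]]
pos [0.3922 0.2826 0.0403] xyaw 132.68006284114026 z [ 0.0031  0.0016 -1.    ] t 2.625 op 0.1275913906457845 F [-0.9733  0.8016  7.5623]
shift tool mm [-280.8859  -98.5376 -209.8081]
rz 52.08023304876943
```

>>> carry_out(
  deltas=[
    {"dx": 0,"dy": 0,"dz": -25,"rx": 0,"ry": 0,"rz": 0},
    {"dx": 0,"dy": 0,"dz": -45,"rx": 0,"ry": 0,"rz": 0},
    {"dx": 0,"dy": 0,"dz": -50,"rx": 0,"ry": 0,"rz": 0},
    {"dx": -20,"dy": -7,"dz": -30,"rx": 0,"ry": 0,"rz": 0},
    {"dx": -40,"dy": -14,"dz": -12,"rx": 0,"ry": 0,"rz": 0},
    {"dx": -45,"dy": -16,"dz": 0,"rx": 0,"ry": 0,"rz": 0},
    {"dx": -45,"dy": -16,"dz": 0,"rx": 0,"ry": 0,"rz": 0},
    {"dx": -45,"dy": -16,"dz": 0,"rx": 0,"ry": 0,"rz": 0},
    {"dx": -45,"dy": -16,"dz": 0,"rx": 0,"ry": 0,"rz": 0},
    {"dx": -30,"dy": -10,"dz": 0,"rx": 0,"ry": 0,"rz": 0},
    {"dx": -11,"dy": -3.5,"dz": 0,"rx": 0,"ry": 0,"rz": 0},
  ],
)

```text
time: 4.0
eef_pos: [0.5092, 0.0069, 0.2006]
ee_rot: [1.265, 2.876, 0.0]
ft_force: [-0.5, 0.3, -3.4]
opening: 0.129
```

>>> carry_out(
  deltas=[
    {"dx": 0,"dy": 0,"dz": 0,"rx": 0,"ry": 0,"rz": 10},
    {"dx": 0,"dy": 0,"dz": 0,"rx": 0,"ry": 0,"rz": 10},
    {"dx": 0,"dy": 0,"dz": 0,"rx": 0,"ry": 0,"rz": 10},
    {"dx": 0,"dy": 0,"dz": 0,"rx": 0,"ry": 0,"rz": 10},
    {"dx": 0,"dy": 0,"dz": 0,"rx": 0,"ry": 0,"rz": 8},
    {"dx": 0,"dy": 0,"dz": 0,"rx": 0,"ry": 0,"rz": 4},
    {"dx": 0,"dy": 0,"dz": 0,"rx": 0,"ry": 0,"rz": 0},
    {"dx": 0,"dy": 0,"dz": 0,"rx": 0,"ry": 0,"rz": 0},
  ],
)

```text
time: 5.0
eef_pos: [0.5086, 0.0091, 0.2006]
ee_rot: [-2.393, -2.035, -0.0]
ft_force: [0.0, 0.4, -3.9]
opening: 0.129
```

```bash
python3 - <<'E'
from h import *
import pickle
cs={n:cap(n,n+'2.png') for n in('scene','top','wrist')}
pickle.dump(cs,open('c2.pkl','wb'))
to([.5095,.009,.2],-9.5)
for n,(x0,y0,w,hh) in {'top':(230,150,140,130),'scene':(255,150,150,140)}.items():
    im=cs[n]['frame'][:,:,::-1]
    cv2.imwrite(f'pics/{n}2c.png',cv2.resize(im[y0:y0+hh,x0:x0+w],None,fx=5 if n=='top' else 4,fy=5 if n=='top' else 4,interpolation=cv2.INTER_CUBIC))
E
```

```text
pos [0.5087 0.0087 0.2005] xyaw 80.70545160994375 z [-0.      0.0002 -1.    ] t 5.15 op 0.12742458142928656 F [ 0.6297 -1.1942 -2.9039]
shift tool mm [0.3771 0.7144 0.5164]
rz 0.2054522063625086
```

View pics/wrist2.png

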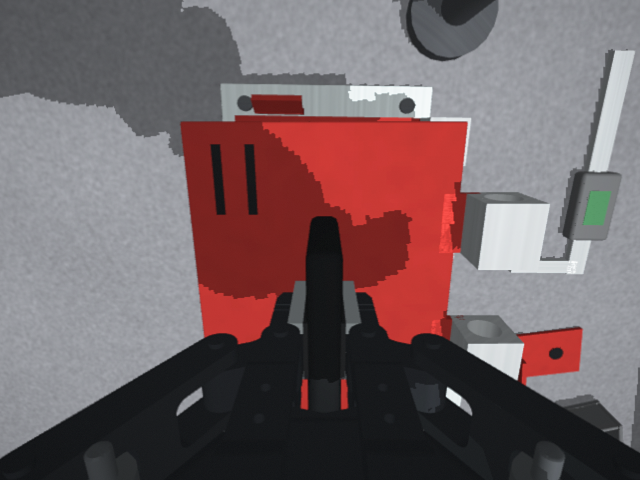

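View pics/scene2c.png

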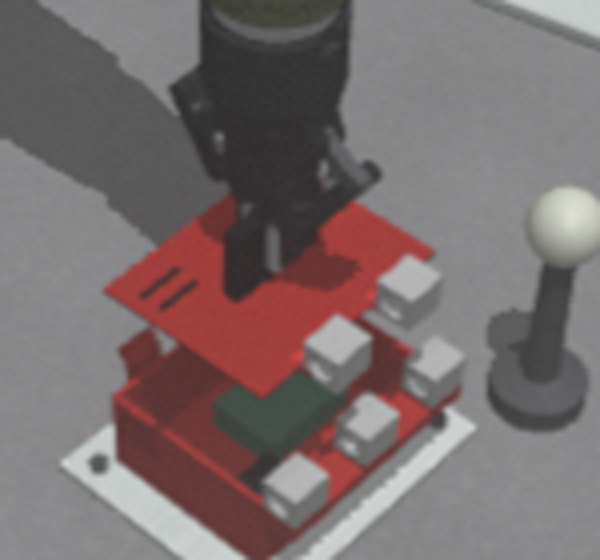

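View pics/top2c.png

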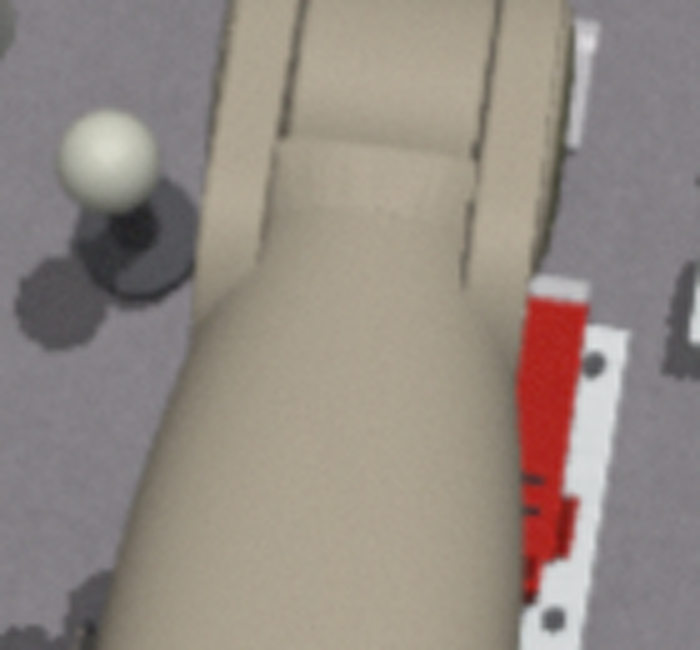

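```bash
python3 - <<'E'
from h import *
import pickle
cs=pickle.load(open('c2.pkl','rb'));s=cs['scene'];w=cs['wrist']
g=lambda p:[(255+(p[0]+.5)/4-.5,150+(p[1]+.5)/4-.5)]
im=s['frame'][:,:,::-1][185:290,310:380]
cv2.imwrite('pics/s2k.png',cv2.resize(im,None,fx=8,fy=8,interpolation=cv2.INTER_CUBIC)[:600*2][:840,:560][:590])
cv2.imwrite('pics/s2k2.png',cv2.resize(im,None,fx=8,fy=8,interpolation=cv2.INTER_CUBIC)[300:])
print('lid',onz(s,g((409,282)),.184),onz(s,g((341,345)),.184))
print('case',[onz(s,g(p),.094) for p in [(435,367),(370,423),(297,484)]])
print('w lid knuckle',onz(w,[(517,237)],.184))
print('w lid edge',onz(w,[(183,122),(468,122)],.164))
print('w plate edge', onz(w,[(220.5,84),(432,87)],.008))
o=env.get_obs()
Rm=R.from_rotvec(o['ee_rot']).as_matrix();print('jaw mid',o['eef_pos'],Rm)
E
```

```text
lid [[0.5853 0.0265 0.184 ]] [[ 0.5781 -0.0333  0.184 ]]
case [array([[0.5942, 0.0541, 0.094 ]]), array([[ 0.5838, -0.0035,  0.094 ]]), array([[ 0.5721, -0.0636,  0.094 ]])]
w lid knuckle [[0.5878 0.0272 0.184 ]]
w lid edge [[0.4637 0.091  0.164 ]
 [0.5785 0.0723 0.164 ]]
w plate edge [[0.4437 0.1241 0.008 ]
 [0.6101 0.0947 0.008 ]]
jaw mid [0.5087 0.0087 0.2005] [[ 0.1615  0.9869 -0.    ]
 [ 0.9869 -0.1615  0.0002]
 [ 0.0002 -0.0001 -1.    ]]
```

View pics/s2k.png

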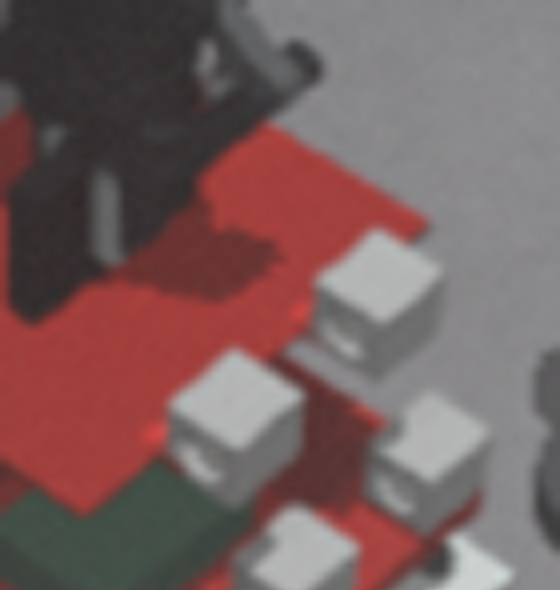

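View pics/s2k2.png

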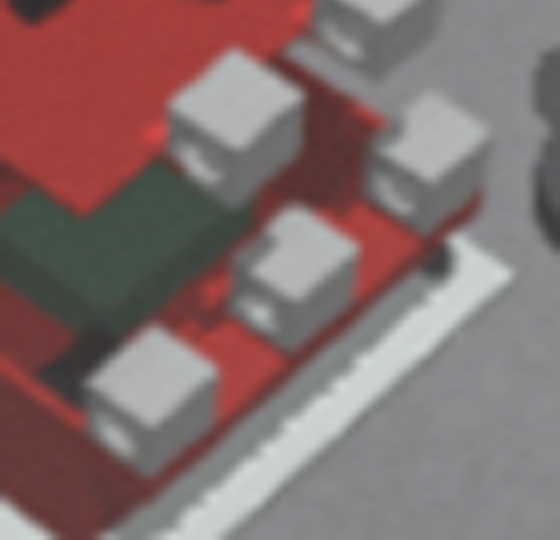

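```bash
python3 - <<'E'
from h import *
import pickle
cs=pickle.load(open('c2.pkl','rb'));s=cs['scene'];w=cs['wrist']
g=lambda p:[(310+(p[0]+.5)/8-.5,185+(p[1]+.5)/8-.5)]
L=np.array([onz(s,g(p),.184)[0] for p in [(379.5,276),(236,400)]])
C=np.array([onz(s,g(p),.094)[0] for p in [(431,437),(295,554),(151.5,678)]])
print(L,C,np.linalg.norm(L[0]-L[1]),np.linalg.norm(C[0]-C[2]))
yw=lambda v:np.degrees(np.arctan2(v[1],v[0]))
print(yw(L[0]-L[1]),yw(C[0]-C[2]))
cm=C.mean(0);d=L.mean(0)-cm;y=(C[0]-C[2])/np.linalg.norm(C[0]-C[2]);x=np.array([y[1],-y[0],0])
print('lid off in case x,y',d@x*1e3,d@y*1e3)
E
```

```text
[[ 0.5839  0.0294  0.184 ]
 [ 0.5747 -0.0311  0.184 ]] [[ 0.5909  0.0602  0.094 ]
 [ 0.5801 -0.0003  0.094 ]
 [ 0.5695 -0.0609  0.094 ]] 0.06117191573263124 0.12295460632261702
81.34351442298137 79.95806578087647
lid off in case x,y -0.7967541839986384 -0.6316511501220089
```

>>> carry_out(
  deltas=[
    {"dx": 1.6,"dy": 0.8,"dz": 15,"rx": 0,"ry": 0,"rz": 0.8},
    {"dx": 0,"dy": 0,"dz": 25,"rx": 0,"ry": 0,"rz": 0},
    {"dx": 0,"dy": 0,"dz": 17,"rx": 0,"ry": 0,"rz": 0},
    {"dx": 0,"dy": 0,"dz": 0,"rx": 0,"ry": 0,"rz": 0},
    {"dx": 0,"dy": 0,"dz": 0,"rx": 0,"ry": 0,"rz": 0},
  ],
)

```text
time: 5.78
eef_pos: [0.51, 0.01, 0.1436]
ee_rot: [-2.409, -2.016, -0.0]
ft_force: [-0.2, -0.5, -2.2]
opening: 0.133
```

```bash
python3 - <<'E'
from h import *
import pickle
cs={n:cap(n,n+'3.png') for n in('scene','wrist')}
pickle.dump(cs,open('c3.pkl','wb'))
to([.5095,.009,.11],-10)
im=cs['scene']['frame'][:,:,::-1][205:280,310:380]
cv2.imwrite('pics/s3k.png',cv2.resize(im,None,fx=8,fy=8,interpolation=cv2.INTER_CUBIC))
E
```

```text
pos [0.5105 0.0099 0.1442] xyaw 79.85217514671993 z [ 0.0015 -0.0001 -1.    ] t 5.875 op 0.13225205532979115 F [ 0.1505  0.2381 -2.2718]
shift tool mm [-1.0905 -0.9003 34.1885]
rz -0.14783716935590974
```

View pics/s3k.png

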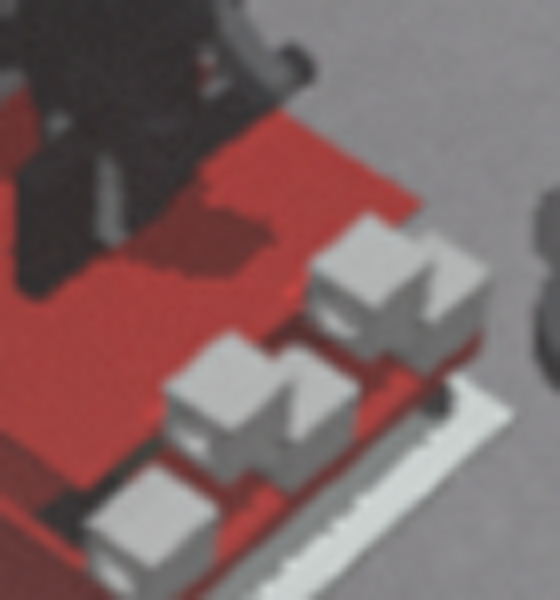

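View pics/wrist3.png

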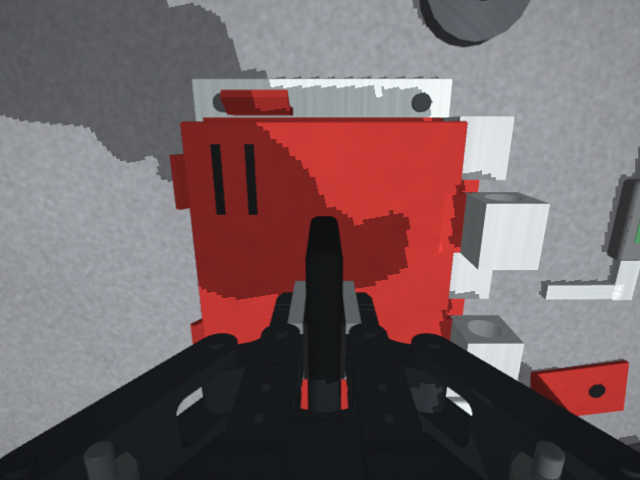

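```bash
python3 - <<'E'
from h import *
import pickle
cs=pickle.load(open('c3.pkl','rb'));s=cs['scene'];w=cs['wrist']
g=lambda p:[(310+(p[0]+.5)/8-.5,205+(p[1]+.5)/8-.5)]
L=np.array([onz(s,g(p),.128)[0] for p in [(372,259.5),(232,379.5)]])
C=np.array([onz(s,g(p),.094)[0] for p in [(431,277),(295,394),(151.5,518)]])
yw=lambda v:np.degrees(np.arctan2(v[1],v[0]))
print(L,C,yw(L[0]-L[1]),yw(C[0]-C[2]))
cm=C.mean(0);d=L.mean(0)-cm;y=(C[0]-C[2])/np.linalg.norm(C[0]-C[2]);x=np.array([y[1],-y[0],0])
print('lid off in case x,y',d@x*1e3,d@y*1e3)
# wrist
Lr=onz(w,[(549,205),(539.5,270)],.128); Cr=onz(w,[(514,117),(505.5,180)],.094)
print('w outer x-edges lid',Lr,'case',Cr)
print('x diff',[(l-cm)@x*1e3 for l in Lr],[(l-cm)@x*1e3 for l in Cr], 'y',[(l-cm)@y*1e3 for l in Lr],[(l-cm)@y*1e3 for l in Cr])
E
```

```text
[[ 0.5863  0.0287  0.128 ]
 [ 0.576  -0.031   0.128 ]] [[ 0.5909  0.0602  0.094 ]
 [ 0.5801 -0.0003  0.094 ]
 [ 0.5695 -0.0609  0.094 ]] 80.23388074772612 79.95806578087647
lid off in case x,y 1.083969274314171 -0.6232367290083958
w outer x-edges lid [[0.6019 0.038  0.128 ]
 [0.5982 0.0117 0.128 ]] case [[0.6066 0.07   0.094 ]
 [0.6019 0.0424 0.094 ]]
x diff [np.float64(14.66699396863222), np.float64(15.602488780451415)] [np.float64(13.697509051151151), np.float64(13.905037786397326)] y [np.float64(41.594175713517764), np.float64(15.048527033501689)] [np.float64(73.85850098037139), np.float64(45.92865098600506)]
```

>>> carry_out(
  deltas=[
    {"dx": 0.8,"dy": -1.2,"dz": 4,"rx": 0,"ry": 0,"rz": 0},
    {"dx": 0,"dy": 0,"dz": 8,"rx": 0,"ry": 0,"rz": 0},
    {"dx": 0,"dy": 0,"dz": 6,"rx": 0,"ry": 0,"rz": 0},
    {"dx": 0,"dy": 0,"dz": 4,"rx": 0,"ry": 0,"rz": 0},
    {"dx": 0,"dy": 0,"dz": 2,"rx": 0,"ry": 0,"rz": 0},
    {"dx": 0,"dy": 0,"dz": 0,"rx": 0,"ry": 0,"rz": 0},
  ],
)

```text
time: 6.62
eef_pos: [0.5088, 0.011, 0.1194]
ee_rot: [-2.409, -2.016, 0.0]
ft_force: [0.7, 1.1, -2.9]
opening: 0.127
```

```bash
python3 - <<'E'
from h import *
import pickle
cs={n:cap(n,n+'4.png') for n in('scene','wrist')}
pickle.dump(cs,open('c4.pkl','wb'))
to([.5095,.009,.11],-10)
im=cs['scene']['frame'][:,:,::-1][200:280,290:390]
cv2.imwrite('pics/s4k.png',cv2.resize(im,None,fx=7,fy=7,interpolation=cv2.INTER_CUBIC))
E
```

```text
pos [0.509  0.011  0.1196] xyaw 79.85718973885184 z [ 0.0004  0.     -1.    ] t 6.725 op 0.13464669283638062 F [-0.5629  0.6084 -3.2109]
shift tool mm [-1.8734  0.8022  9.6439]
rz -0.14281213109055102
```

View pics/s4k.png

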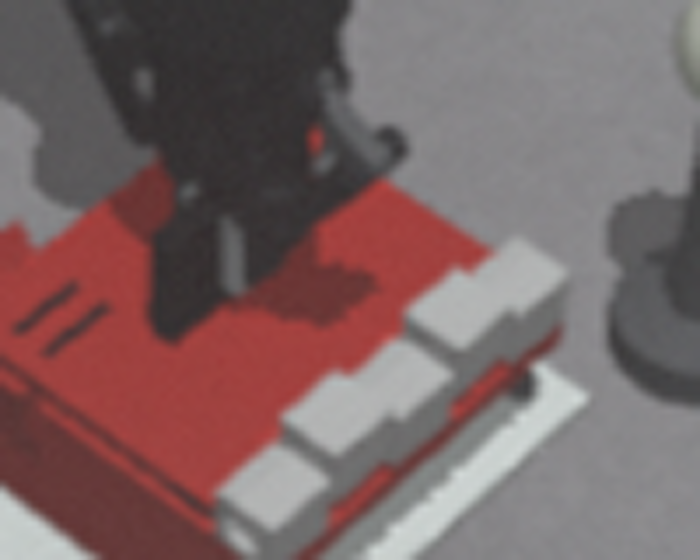

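>>> carry_out(
  deltas=[
    {"dx": 0,"dy": 0,"dz": 3,"rx": 0,"ry": 0,"rz": 0},
    {"dx": 0,"dy": 0,"dz": 2.5,"rx": 0,"ry": 0,"rz": 0},
    {"dx": 0,"dy": 0,"dz": 2.5,"rx": 0,"ry": 0,"rz": 0},
    {"dx": 0,"dy": 0,"dz": 0,"rx": 0,"ry": 0,"rz": 0},
  ],
)

```text
time: 7.22
eef_pos: [0.5086, 0.0111, 0.1112]
ee_rot: [-2.409, -2.016, 0.0]
ft_force: [-0.1, -0.0, -3.3]
opening: 0.128
```

>>> carry_out(
  deltas=[
    {"dx": 0,"dy": 0,"dz": 1.5,"rx": 0,"ry": 0,"rz": 0},
    {"dx": 0,"dy": 0,"dz": 0,"rx": 0,"ry": 0,"rz": 0},
  ],
)

```text
time: 7.48
eef_pos: [0.509, 0.011, 0.1103]
ee_rot: [2.409, 2.016, 0.001]
ft_force: [-1.6, 1.0, -1.0]
opening: 0.129
```

>>> carry_out(
  deltas=[
    {"dx": 0,"dy": 0,"dz": 0.5,"rx": 0,"ry": 0,"rz": 0},
    {"dx": 0,"dy": 0,"dz": 0,"rx": 0,"ry": 0,"rz": 0},
  ],
)

```text
time: 7.72
eef_pos: [0.509, 0.011, 0.1103]
ee_rot: [2.409, 2.016, 0.001]
ft_force: [-3.7, 0.4, 4.9]
opening: 0.126
```

>>> carry_out(
  deltas=[
    {"dx": 0,"dy": 0,"dz": 0,"rx": 0,"ry": 0,"rz": 0},
    {"dx": 0,"dy": 0,"dz": 0,"rx": 0,"ry": 0,"rz": 0},
    {"dx": 0,"dy": 0,"dz": 0,"rx": 0,"ry": 0,"rz": 0},
  ],
  claw=-0.1,
)

```text
time: 8.1
eef_pos: [0.509, 0.011, 0.1094]
ee_rot: [2.409, 2.016, 0.0]
ft_force: [-0.1, 1.0, -0.3]
opening: 0.547
```

>>> carry_out(
  deltas=[
    {"dx": 0,"dy": 0,"dz": -20,"rx": 0,"ry": 0,"rz": 0},
    {"dx": 0,"dy": 0,"dz": -40,"rx": 0,"ry": 0,"rz": 0},
    {"dx": 0,"dy": 0,"dz": -50,"rx": 0,"ry": 0,"rz": 0},
    {"dx": -30,"dy": 0,"dz": -10,"rx": 0,"ry": 0,"rz": 0},
    {"dx": -50,"dy": 0,"dz": 0,"rx": 0,"ry": 0,"rz": 0},
    {"dx": -50,"dy": 0,"dz": 0,"rx": 0,"ry": 0,"rz": 0},
    {"dx": -50,"dy": 0,"dz": 0,"rx": 0,"ry": 0,"rz": 0},
    {"dx": -30,"dy": 0,"dz": 0,"rx": 0,"ry": 0,"rz": 0},
    {"dx": 0,"dy": 0,"dz": 0,"rx": 0,"ry": 0,"rz": 0},
  ],
)

```text
time: 9.22
eef_pos: [0.4716, -0.1977, 0.2293]
ee_rot: [2.413, 2.012, 0.0]
ft_force: [0.3, 0.2, 0.2]
opening: 0.55
```

```bash
python3 - <<'E'
from h import *
import pickle
cs={n:cap(n,n+'5.png') for n in('scene','top','wrist')}
pickle.dump(cs,open('c5.pkl','wb'))
to([.4975,-.2926,.16],84.5)
for n,(x0,y0,w,hh) in {'top':(230,160,140,120),'scene':(265,190,130,120)}.items():
    im=cs[n]['frame'][:,:,::-1]
    cv2.imwrite(f'pics/{n}5c.png',cv2.resize(im[y0:y0+hh,x0:x0+w],None,fx=5,fy=5,interpolation=cv2.INTER_CUBIC))
E
```

```text
pos [ 0.4718 -0.1951  0.2293] xyaw 79.87688079192098 z [-0.0002  0.0007 -1.    ] t 9.375 op 0.5510070160969252 F [ 0.362  -0.4977  0.6813]
shift tool mm [-91.5228  42.4307  69.2601]
rz -94.62310676333664
```

View pics/scene5c.png

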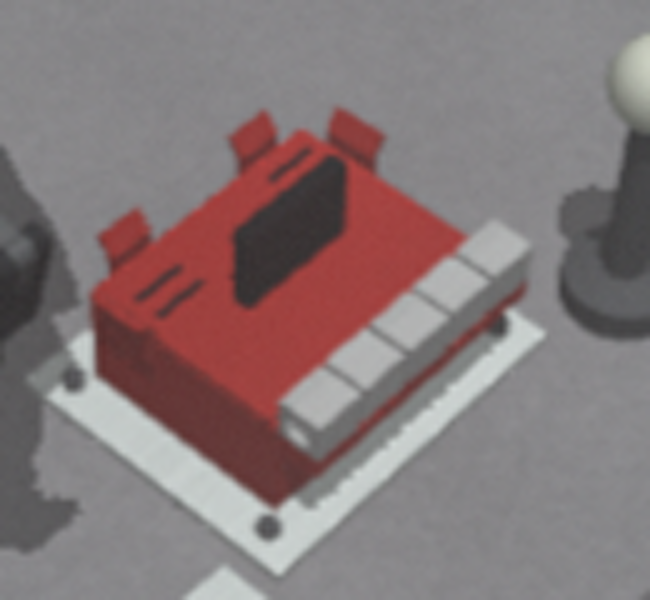

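View pics/top5c.png

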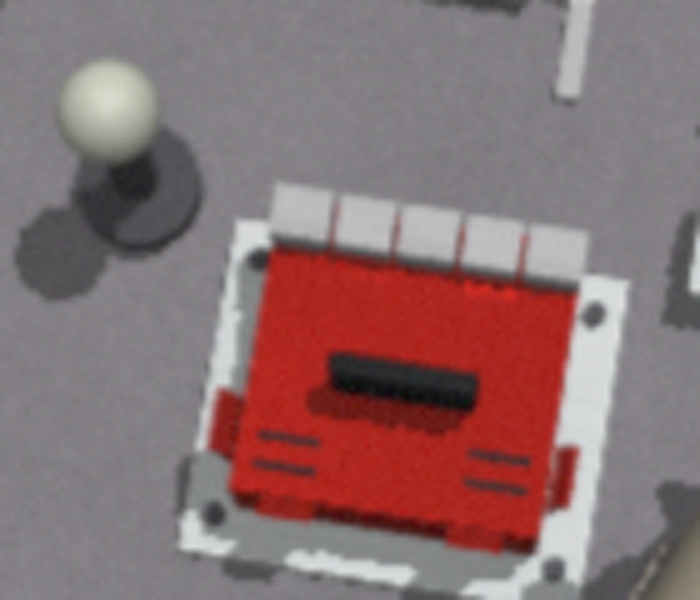

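View pics/wrist5.png

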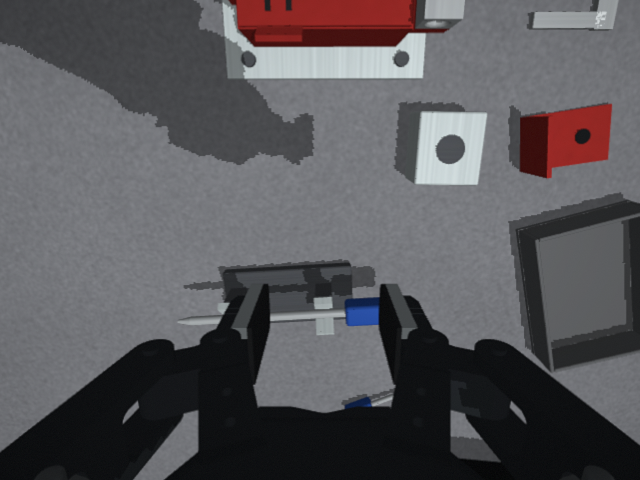

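>>> carry_out(
  deltas=[
    {"dx": -30,"dy": 15,"dz": 15,"rx": 0,"ry": 0,"rz": 0},
    {"dx": -40,"dy": 18,"dz": 25,"rx": 0,"ry": 0,"rz": 0},
    {"dx": -22,"dy": 9.5,"dz": 19,"rx": 0,"ry": 0,"rz": 0},
    {"dx": 0,"dy": 0,"dz": 0,"rx": 0,"ry": 0,"rz": -10.5},
    {"dx": 0,"dy": 0,"dz": 0,"rx": 0,"ry": 0,"rz": -10.5},
    {"dx": 0,"dy": 0,"dz": 0,"rx": 0,"ry": 0,"rz": -10.5},
    {"dx": 0,"dy": 0,"dz": 0,"rx": 0,"ry": 0,"rz": -10.5},
    {"dx": 0,"dy": 0,"dz": 0,"rx": 0,"ry": 0,"rz": -10.5},
    {"dx": 0,"dy": 0,"dz": 0,"rx": 0,"ry": 0,"rz": -10.5},
    {"dx": 0,"dy": 0,"dz": 0,"rx": 0,"ry": 0,"rz": -10.5},
    {"dx": 0,"dy": 0,"dz": 0,"rx": 0,"ry": 0,"rz": -10.5},
    {"dx": 0,"dy": 0,"dz": 0,"rx": 0,"ry": 0,"rz": -10.5},
  ],
)

```text
time: 10.88
eef_pos: [0.4981, -0.2922, 0.1705]
ee_rot: [-0.141, -3.138, -0.001]
ft_force: [-0.2, -0.7, -0.1]
opening: 0.546
```

>>> carry_out(
  deltas=[
    {"dx": 0,"dy": 0,"dz": 0,"rx": 0,"ry": 0,"rz": 0},
    {"dx": 0,"dy": 0,"dz": 0,"rx": 0,"ry": 0,"rz": 0},
  ],
)

```text
time: 11.12
eef_pos: [0.4979, -0.293, 0.1705]
ee_rot: [0.157, 3.138, 0.0]
ft_force: [0.1, -0.6, -1.0]
opening: 0.548
```

```bash
python3 - <<'E'
from h import *
import pickle
c=cap('wrist','w6.png'); pickle.dump(c,open('w6.pkl','wb'))
to([.4975,-.2926,.056],84.3)
print(proj(c,[[.4975,-.2926,.06],[.322,-.275,.05]]))
f=c['frame'].astype(int)
blue=((f[:,:,2]>100)&(f[:,:,0]<80)&(f[:,:,2]>f[:,:,0]+60)).astype(np.uint8)
n,l,st,ce=cv2.connectedComponentsWithStats(blue)
for i in range(1,n):
    if st[i,4]>50: print(st[i],ce[i])
E
```

```text
pos [ 0.4977 -0.2932  0.1705] xyaw 174.27171658055738 z [ 0.      0.0001 -1.    ] t 11.175 op 0.5511078717296435 F [0.2632 0.0644 0.1058]
shift tool mm [  0.3058   0.5228 114.493 ]
rz -0.028283172268544376
[[325.0943 239.1587]
 [325.2463 -71.6965]]
[117 183  32  40 660] [132.4167 202.5955]
[ 310  208   30   60 1699] [324.518  237.6786]
```

View pics/w6.png

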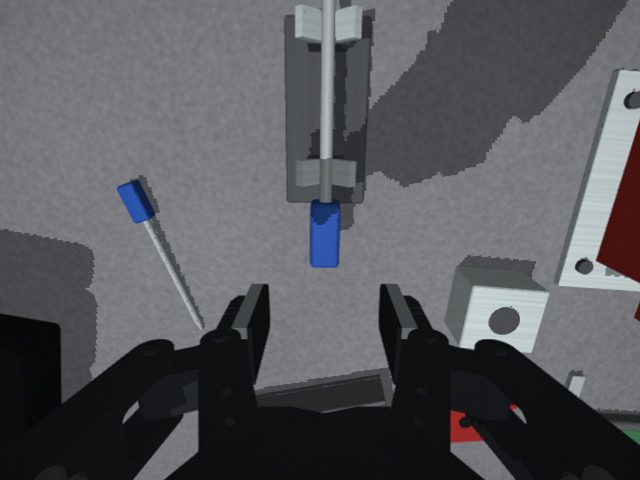

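>>> carry_out(
  deltas=[
    {"dx": 0,"dy": 0,"dz": 40,"rx": 0,"ry": 0,"rz": 1},
    {"dx": 0,"dy": 0,"dz": 40,"rx": 0,"ry": 0,"rz": 0},
    {"dx": 0,"dy": 0,"dz": 25,"rx": 0,"ry": 0,"rz": 0},
    {"dx": 0,"dy": 0,"dz": 9,"rx": 0,"ry": 0,"rz": 0},
    {"dx": 0,"dy": 0,"dz": 0,"rx": 0,"ry": 0,"rz": 0},
    {"dx": 0,"dy": 0,"dz": 0,"rx": 0,"ry": 0,"rz": 0},
  ],
)

```text
time: 11.92
eef_pos: [0.4984, -0.2944, 0.0578]
ee_rot: [0.182, 3.134, -0.002]
ft_force: [-0.6, 0.1, -0.7]
opening: 0.552
```

>>> carry_out(
  deltas=[
    {"dx": 0,"dy": 0,"dz": 0,"rx": 0,"ry": 0,"rz": 0},
    {"dx": 0,"dy": 0,"dz": 0,"rx": 0,"ry": 0,"rz": 0},
    {"dx": 0,"dy": 0,"dz": 0,"rx": 0,"ry": 0,"rz": 0},
    {"dx": 0,"dy": 0,"dz": 0,"rx": 0,"ry": 0,"rz": 0},
  ],
  claw=1,
  squeeze=80,
)

```text
time: 12.42
eef_pos: [0.4982, -0.2934, 0.0573]
ee_rot: [0.181, 3.135, 0.001]
ft_force: [2.1, 3.2, 6.0]
opening: 0.218
```

```bash
python3 - <<'E'
from h import *
import pickle
c=cap('wrist','w7.png'); pickle.dump(c,open('w7.pkl','wb'))
to([.4975,-.2926,.056],84.3)
E
```

```text
pos [ 0.4981 -0.2934  0.0573] xyaw 173.37736694989638 z [ 0.0015  0.0003 -1.    ] t 12.475 op 0.21831907778783421 F [1.3654 4.289  6.6946]
shift tool mm [0.7179 0.7702 1.2591]
rz -0.9225950196592976
```

View pics/w7.png

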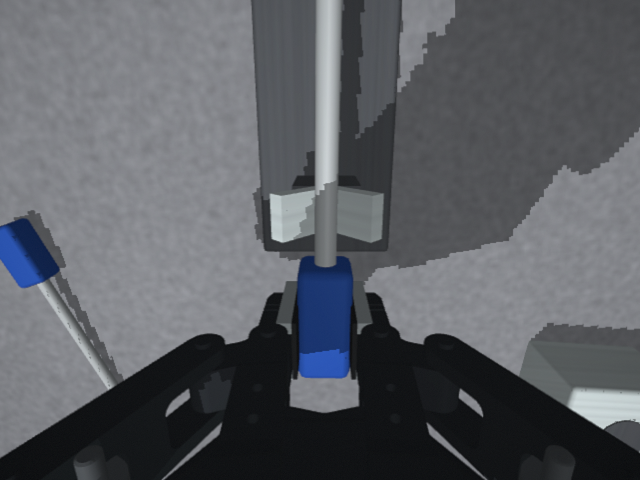

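>>> carry_out(
  deltas=[
    {"dx": 0,"dy": 0,"dz": -20,"rx": 0,"ry": 0,"rz": 0},
    {"dx": 0,"dy": 0,"dz": -40,"rx": 0,"ry": 0,"rz": 0},
    {"dx": 0,"dy": 0,"dz": -35,"rx": 0,"ry": 0,"rz": 0},
    {"dx": 0,"dy": 0,"dz": 0,"rx": 0,"ry": 0,"rz": 10.4},
    {"dx": 0,"dy": 0,"dz": 0,"rx": 0,"ry": 0,"rz": 10.4},
    {"dx": 0,"dy": 0,"dz": 0,"rx": 0,"ry": 0,"rz": 10.4},
    {"dx": 0,"dy": 0,"dz": 0,"rx": 0,"ry": 0,"rz": 10.4},
    {"dx": 0,"dy": 0,"dz": 0,"rx": 0,"ry": 0,"rz": 10.4},
    {"dx": 0,"dy": 0,"dz": 0,"rx": 0,"ry": 0,"rz": 10.4},
    {"dx": 0,"dy": 0,"dz": 0,"rx": 0,"ry": 0,"rz": 10.4},
    {"dx": 0,"dy": 0,"dz": 0,"rx": 0,"ry": 0,"rz": 10.4},
    {"dx": 0,"dy": 0,"dz": 0,"rx": 0,"ry": 0,"rz": 10.2},
  ],
)

```text
time: 13.98
eef_pos: [0.4971, -0.2941, 0.1511]
ee_rot: [-2.413, -2.011, 0.002]
ft_force: [0.3, 0.7, -1.0]
opening: 0.214
```

>>> carry_out(
  deltas=[
    {"dx": 0,"dy": 0,"dz": 0,"rx": 0,"ry": 0,"rz": 0},
    {"dx": 0,"dy": 0,"dz": 0,"rx": 0,"ry": 0,"rz": 0},
  ],
)

```text
time: 14.22
eef_pos: [0.4974, -0.2939, 0.1513]
ee_rot: [-2.404, -2.022, 0.001]
ft_force: [1.3, 1.1, -1.0]
opening: 0.217
```

```bash
python3 - <<'E'
from h import *
import pickle
to([.5338,-.2702,.0893],-10.1)
cs={n:cap(n,n+'8.png') for n in('scene','top')}
pickle.dump(cs,open('c8.pkl','wb'))
E
```

```text
pos [ 0.4974 -0.2939  0.1513] xyaw 80.11631242847733 z [-0.0004 -0.0001 -1.    ] t 14.225 op 0.217153525438915 F [ 1.289   1.1454 -1.0053]
shift tool mm [29.6134 31.8567 61.9692]
rz 0.21630849546701825
```

View pics/scene8.png

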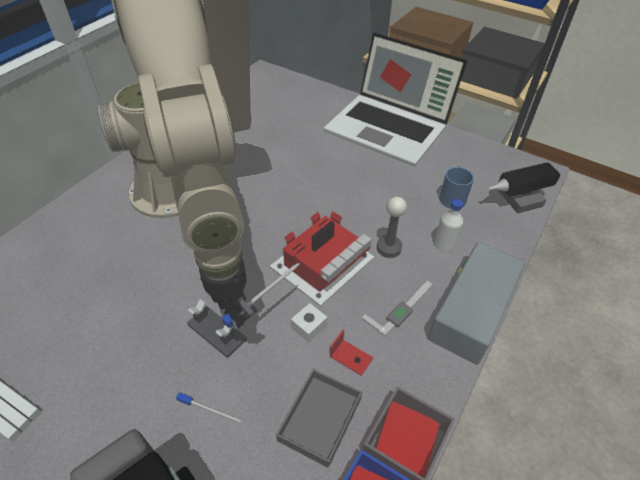

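View pics/top8.png

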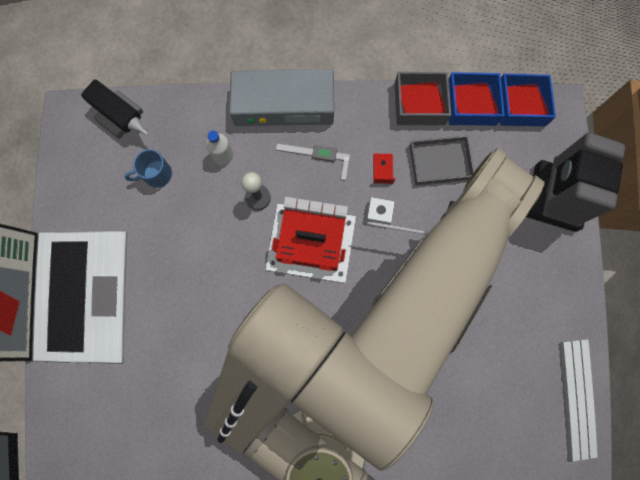

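>>> carry_out(
  deltas=[
    {"dx": 0,"dy": 16,"dz": 15,"rx": 0,"ry": 0,"rz": 0.2},
    {"dx": 5,"dy": 16,"dz": 25,"rx": 0,"ry": 0,"rz": 0},
    {"dx": 15,"dy": 0,"dz": 15,"rx": 0,"ry": 0,"rz": 0},
    {"dx": 5,"dy": 0,"dz": 7,"rx": 0,"ry": 0,"rz": 0},
    {"dx": 0,"dy": 0,"dz": 0,"rx": 0,"ry": 0,"rz": 0},
    {"dx": 0,"dy": 0,"dz": 0,"rx": 0,"ry": 0,"rz": 0},
  ],
)

```text
time: 15.08
eef_pos: [0.5338, -0.2755, 0.0904]
ee_rot: [2.41, 2.013, 0.0]
ft_force: [0.3, -0.5, -1.3]
opening: 0.214
```

```bash
python3 - <<'E'
from h import *
import pickle
cs={n:cap(n,n+'9.png') for n in('scene','top')}
pickle.dump(cs,open('c9.pkl','wb'))
to([.5338,-.2702,.0893],-10.1)
im=cs['scene']['frame'][:,:,::-1][250:340,220:345]
cv2.imwrite('pics/s9k.png',cv2.resize(im,None,fx=6,fy=6,interpolation=cv2.INTER_CUBIC))
im=cs['top']['frame'][:,:,::-1][190:250,270:430]
cv2.imwrite('pics/t9k.png',cv2.resize(im,None,fx=5,fy=5,interpolation=cv2.INTER_CUBIC))
E
```

```text
pos [ 0.5338 -0.2756  0.0904] xyaw 79.73517841538595 z [ 0.0015 -0.0011 -1.    ] t 15.175 op 0.21614815174124827 F [-0.0858 -0.5399 -0.7348]
shift tool mm [ 5.2902 -1.0016  1.133 ]
rz -0.16474788804373475
```

View pics/s9k.png

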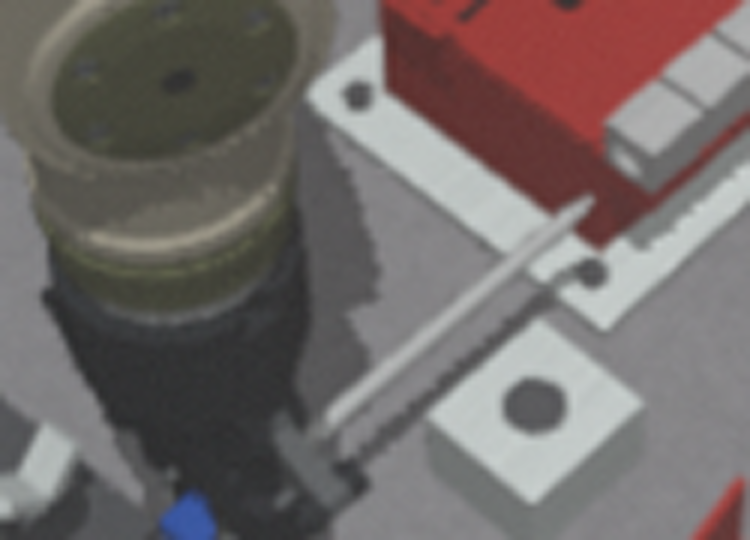

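View pics/t9k.png

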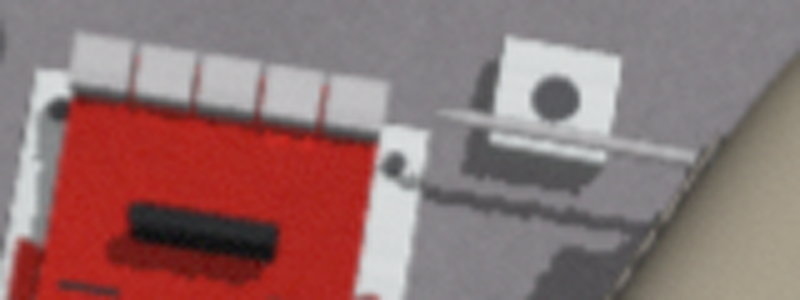

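```bash
python3 - <<'E'
from h import *
import pickle
cs=pickle.load(open('c9.pkl','rb'));s=cs['scene'];t=cs['top']
gs=lambda p:(220+(p[0]+.5)/6-.5,250+(p[1]+.5)/6-.5)
gt=lambda p:(270+(p[0]+.5)/5-.5,190+(p[1]+.5)/5-.5)
print('tri tip',tri([t,s],[gt((438,112)),gs((592,198))]))
o=env.get_obs();Rm=R.from_rotvec(o['ee_rot']).as_matrix()
gp=o['eef_pos']+Rm[:,2]*.0073; tip=gp+Rm[:,0]*.1775
print('robot tip',tip)
print('pix err tip (obs-pred) scene',np.array(gs((592,198)))-proj(s,[tip])[0],'top',np.array(gt((438,112)))-proj(t,[tip])[0])
b=gp+Rm[:,0]*.05; 
print('scene shaft pt (330,418) line check: at z .083',onz(s,[gs((333,415)),gs((592,198))],tip[2]))
print('top shaft at z',onz(t,[gt((690,157)),gt((438,112))],tip[2]))
# hinge ends from each cam knuckle tops
ye=np.array([.1745,.9847,0])
H=np.array([.5814,-.0019,.082])
for k in(-61,0,61):
    P=H+ye*k/1000+[0,0,.012]
    print(k,'pred scene crop',(proj(s,[P])[0]-[220,250]+.5)*6-.5,'top crop',(proj(t,[P])[0]-[270,190]+.5)*5-.5)
print('bore',(proj(s,[H-ye*.075])[0]-[220,250]+.5)*6-.5)
E
```

```text
tri tip [ 0.5685 -0.101   0.0894]
robot tip [ 0.5655 -0.1009  0.083 ]
pix err tip (obs-pred) scene [ 1.0499 -1.1024] top [ 0.1326 -1.8908]
scene shaft pt (330,418) line check: at z .083 [[ 0.541  -0.224   0.083 ]
 [ 0.5658 -0.0971  0.083 ]]
top shaft at z [[ 0.5468 -0.2212  0.083 ]
 [ 0.5701 -0.1014  0.083 ]]
-61 pred scene crop [654.8565 121.7509] top crop [356.1575 106.5455]
0 pred scene crop [761.8932  29.3704] top crop [228.4765  86.1302]
61 pred scene crop [863.0993 -58.0069] top crop [101.1027  65.8747]
bore [628.8557 163.5803]
```

```bash
cat > line.py <<'E'
from h import *
def fitshaft(c,gp,ux,a=.06,b=.165,half=5):
    # sample perpendicular profiles around predicted shaft, centroid of edge-contrast brightness
    g=cv2.cvtColor(c['frame'],cv2.COLOR_RGB2GRAY).astype(np.float32); out=[]
    for d in np.linspace(a,b,40):
        p=proj(c,[gp+ux*d])[0]; q=proj(c,[gp+ux*(d+.002)])[0]; v=(q-p)/np.linalg.norm(q-p); n=np.array([-v[1],v[0]])
        s=np.arange(-half,half+.01,.25); pts=p+s[:,None]*n
        pr=cv2.remap(g,pts[:,0].astype(np.float32).reshape(1,-1),pts[:,1].astype(np.float32).reshape(1,-1),cv2.INTER_LINEAR)[0]
        w=np.clip(pr-(np.median(pr)+.5*(pr.max()-np.median(pr))),0,None)
        if pr.max()-np.median(pr)<25: continue
        out.append((d*1e3,(w*s).sum()/w.sum(),*n))
    return np.array(out)
E
python3 - <<'E'
from line import *
import pickle
cs=pickle.load(open('c9.pkl','rb'))
o=env.get_obs();Rm=R.from_rotvec(o['ee_rot']).as_matrix()
gp=o['eef_pos']+Rm[:,2]*.0073
for n in('scene','top'):
    r=fitshaft(cs[n],gp,Rm[:,0]); print(n); print(np.round(r[::3],2))
E
```

```text
scene
[[ 60.    -0.93   0.65   0.76]
 [ 68.08  -0.85   0.65   0.76]
 [ 76.15  -0.95   0.65   0.76]
 [ 84.23  -0.92   0.65   0.76]
 [ 92.31  -0.86   0.65   0.76]
 [100.38  -0.86   0.65   0.76]
 [108.46  -0.85   0.65   0.76]
 [116.54  -0.9    0.65   0.76]
 [124.62  -0.75   0.65   0.76]
 [132.69  -0.78   0.65   0.76]
 [140.77  -4.31   0.65   0.76]
 [165.     4.14   0.65   0.76]]
top
[[ 60.     1.59   0.16  -0.99]
 [ 68.08   1.6    0.16  -0.99]
 [ 76.15   1.62   0.16  -0.99]
 [ 84.23   1.64   0.16  -0.99]
 [ 92.31   1.64   0.16  -0.99]
 [103.08   4.35   0.16  -0.99]
 [111.15   3.79   0.16  -0.99]
 [121.92  -1.27   0.16  -0.99]
 [130.     0.08   0.16  -0.99]
 [138.08   3.55   0.16  -0.99]
 [146.15   4.36   0.16  -0.99]
 [156.92   1.92   0.16  -0.99]
 [165.     2.08   0.16  -0.99]]
```

>>> carry_out(
  deltas=[
    {"dx": 4,"dy": -0.7,"dz": 1.6,"rx": 0,"ry": 0,"rz": -0.2},
    {"dx": 8,"dy": 0,"dz": 0,"rx": 0,"ry": 0,"rz": 0},
    {"dx": 4,"dy": 0,"dz": 0,"rx": 0,"ry": 0,"rz": 0},
    {"dx": 0,"dy": 0,"dz": 0,"rx": 0,"ry": 0,"rz": 0},
    {"dx": 0,"dy": 0,"dz": 0,"rx": 0,"ry": 0,"rz": 0},
  ],
)

```text
time: 15.8
eef_pos: [0.5357, -0.2589, 0.0879]
ee_rot: [2.407, 2.019, 0.0]
ft_force: [-0.4, -0.6, -1.2]
opening: 0.223
```

```bash
python3 - <<'E'
from h import *
import pickle
cs={n:cap(n,n+'10.png') for n in('scene','top')}
pickle.dump(cs,open('c10.pkl','wb'))
to([.5338,-.2702,.0893],-10.1)
im=cs['scene']['frame'][:,:,::-1][255:305,290:350]
cv2.imwrite('pics/s10k.png',cv2.resize(im,None,fx=12,fy=12,interpolation=cv2.INTER_CUBIC))
im=cs['top']['frame'][:,:,::-1][190:225,320:420]
cv2.imwrite('pics/t10k.png',cv2.resize(im,None,fx=8,fy=8,interpolation=cv2.INTER_CUBIC))
E
```

```text
pos [ 0.5356 -0.259   0.0879] xyaw 79.95189519965739 z [ 0.0002 -0.0001 -1.    ] t 15.9 op 0.22167664705591344 F [ 0.0163 -0.1573 -1.1184]
shift tool mm [-11.3102   0.1372  -1.3954]
rz 0.05189555045609495
```

View pics/s10k.png

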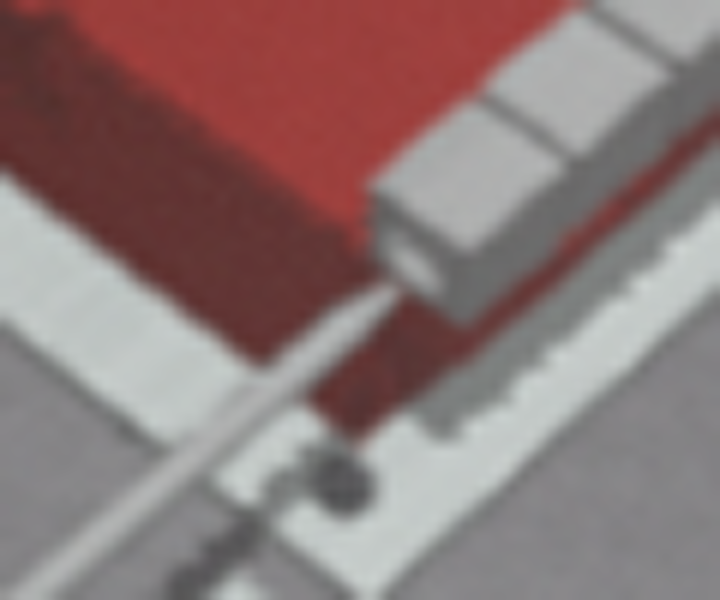

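View pics/t10k.png

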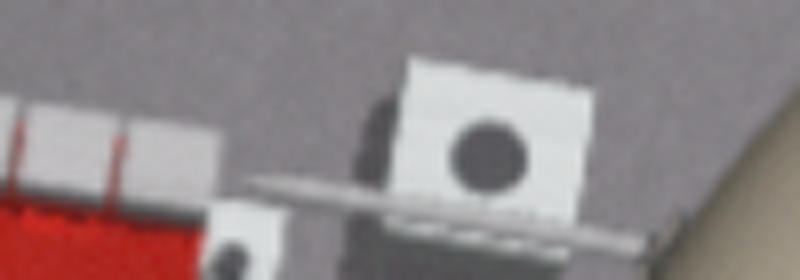

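```bash
python3 - <<'E'
from line import *
import pickle
cs=pickle.load(open('c10.pkl','rb'));s=cs['scene'];t=cs['top']
ye=np.array([.1745,.9847,0]);H=np.array([.5814,-.0019,.082]);xe=np.array([.9847,-.1745,0])
def cropS(P): return (proj(s,[P])[0]-[290,255]+.5)*12-.5
def cropT(P): return (proj(t,[P])[0]-[320,190]+.5)*8-.5
for dx,dy in [(-12,-75),(-12,-47),(12,-47),(12,-75)]:
    P=H+xe*dx/1e3+ye*dy/1e3+[0,0,.012]; print(dx,dy,'S',cropS(P),'T',cropT(P))
print('face bottom',cropS(H+xe*.012-ye*.075-[0,0,.012]))
print('face c',cropS(H-ye*.075),cropT(H-ye*.075))
o=env.get_obs();Rm=R.from_rotvec(o['ee_rot']).as_matrix()
gp=o['eef_pos']+Rm[:,2]*.0073
for d in(.06,.12,.1775): print('pin',cropS(gp+Rm[:,0]*d),cropT(gp+Rm[:,0]*d))
for n in('scene','top'):
    r=fitshaft(cs[n],gp,Rm[:,0],.06,.13,4); print(n,np.round(np.median(r,0),2))
for nm,c in (('S',s),('T',t)):
    p0=proj(c,[H-ye*.1])[0]; print(nm,'d/mm x',proj(c,[H-ye*.1+xe*.001])[0]-p0,'z',proj(c,[H-ye*.1+[0,0,.001]])[0]-p0)
E
```

```text
-12 -75 S [371.1389 192.814 ] T [210.8768 217.6025]
-12 -47 S [472.3553 106.4643] T [116.9071 202.5298]
12 -47 S [568.9517 175.2123] T [129.5606 124.1212]
12 -75 S [468.0208 263.3206] T [223.2199 139.1308]
face bottom [464.9345 341.9444]
face c [418.2114 267.6605] [215.0205 187.0583]
pin [-68.0214 692.8858] [632.6679 256.1452]
pin [169.9885 486.3792] [434.1794 224.0256]
pin [385.7483 299.1006] [243.48   193.3197]
scene [93.21 -0.86  0.66  0.76]
top [94.1   3.43  0.16 -0.99]
S d/mm x [0.3344 0.2497] z [ 0.0024 -0.2724]
T d/mm x [ 0.0624 -0.4056] z [ 0.0285 -0.0893]
```

>>> carry_out(
  deltas=[
    {"dx": 2,"dy": -0.4,"dz": 0.8,"rx": 0,"ry": 0,"rz": 0},
    {"dx": 6,"dy": 0,"dz": 0,"rx": 0,"ry": 0,"rz": 0},
    {"dx": 6,"dy": 0,"dz": 0,"rx": 0,"ry": 0,"rz": 0},
    {"dx": 6,"dy": 0,"dz": 0,"rx": 0,"ry": 0,"rz": 0},
    {"dx": 0,"dy": 0,"dz": 0,"rx": 0,"ry": 0,"rz": 0},
  ],
)

```text
time: 16.52
eef_pos: [0.5387, -0.2384, 0.0871]
ee_rot: [-2.406, -2.02, -0.0]
ft_force: [-0.5, 0.2, -1.0]
opening: 0.222
```

```bash
python3 - <<'E'
from h import *
import pickle
cs={n:cap(n,n+'11.png') for n in('scene','top')}
pickle.dump(cs,open('c11.pkl','wb'))
to([.5338,-.2702,.0893],-10.1)
im=cs['scene']['frame'][:,:,::-1][255:305,290:350]
cv2.imwrite('pics/s11k.png',cv2.resize(im,None,fx=12,fy=12,interpolation=cv2.INTER_CUBIC))
im=cs['top']['frame'][:,:,::-1][190:225,320:420]
cv2.imwrite('pics/t11k.png',cv2.resize(im,None,fx=8,fy=8,interpolation=cv2.INTER_CUBIC))
E
```

```text
pos [ 0.5388 -0.239   0.0871] xyaw 79.97650530946548 z [ 0.0002 -0.0001 -1.    ] t 16.625 op 0.221660055038247 F [-0.1141 -0.5199 -0.6558]
shift tool mm [-31.5691   0.5212  -2.1564]
rz 0.07650598119909091
```

View pics/s11k.png

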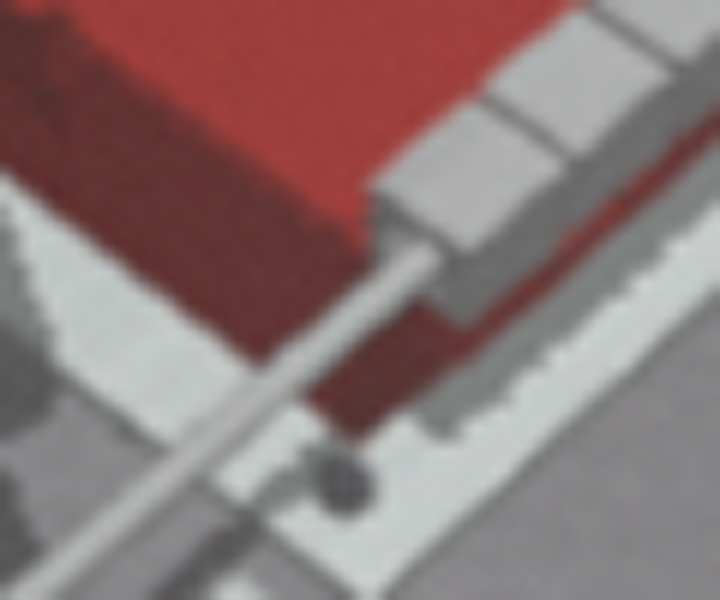

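View pics/t11k.png

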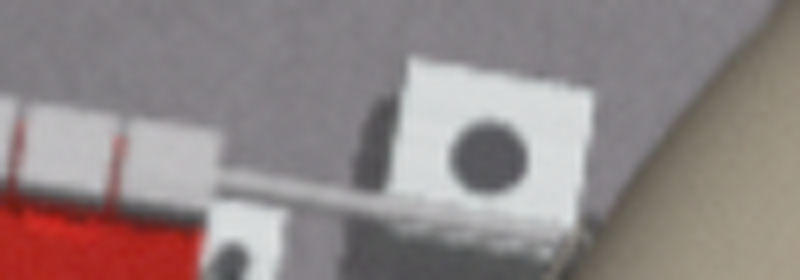

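>>> carry_out(
  deltas=[
    {"dx": 6,"dy": 0,"dz": 0,"rx": 0,"ry": 0,"rz": 0},
    {"dx": 7,"dy": 0,"dz": 0,"rx": 0,"ry": 0,"rz": 0},
    {"dx": 7,"dy": 0,"dz": 0,"rx": 0,"ry": 0,"rz": 0},
    {"dx": 7,"dy": 0,"dz": 0,"rx": 0,"ry": 0,"rz": 0},
    {"dx": 5,"dy": 0,"dz": 0,"rx": 0,"ry": 0,"rz": 0},
    {"dx": 0,"dy": 0,"dz": 0,"rx": 0,"ry": 0,"rz": 0},
  ],
)

```text
time: 17.38
eef_pos: [0.5443, -0.2072, 0.0871]
ee_rot: [-2.407, -2.019, -0.0]
ft_force: [-0.3, -0.6, -0.6]
opening: 0.22
```

>>> carry_out(
  deltas=[
    {"dx": 7,"dy": 0,"dz": 0,"rx": 0,"ry": 0,"rz": 0},
    {"dx": 8,"dy": 0,"dz": 0,"rx": 0,"ry": 0,"rz": 0},
    {"dx": 8,"dy": 0,"dz": 0,"rx": 0,"ry": 0,"rz": 0},
    {"dx": 8,"dy": 0,"dz": 0,"rx": 0,"ry": 0,"rz": 0},
    {"dx": 7,"dy": 0,"dz": 0,"rx": 0,"ry": 0,"rz": 0},
    {"dx": 0,"dy": 0,"dz": 0,"rx": 0,"ry": 0,"rz": 0},
  ],
)

```text
time: 18.12
eef_pos: [0.551, -0.1696, 0.0871]
ee_rot: [-2.406, -2.02, -0.0]
ft_force: [0.7, -0.4, -0.7]
opening: 0.218
```

>>> carry_out(
  deltas=[
    {"dx": 7,"dy": 0,"dz": 0,"rx": 0,"ry": 0,"rz": 0},
    {"dx": 8,"dy": 0,"dz": 0,"rx": 0,"ry": 0,"rz": 0},
    {"dx": 8,"dy": 0,"dz": 0,"rx": 0,"ry": 0,"rz": 0},
    {"dx": 7,"dy": 0,"dz": 0,"rx": 0,"ry": 0,"rz": 0},
    {"dx": 0,"dy": 0,"dz": 0,"rx": 0,"ry": 0,"rz": 0},
  ],
)

```text
time: 18.75
eef_pos: [0.5562, -0.14, 0.0871]
ee_rot: [-2.406, -2.02, -0.0]
ft_force: [0.2, -0.1, -0.7]
opening: 0.22
```

```bash
python3 - <<'E'
from h import *
import pickle
cs={n:cap(n,n+'12.png') for n in('scene','top')}
pickle.dump(cs,open('c12.pkl','wb'))
ye=np.array([.1745,.9847,0]);H=np.array([.5814,-.0019,.082])
to(H-ye*.1005+[0,0,.0051],-10.1)
im=cs['scene']['frame'][:,:,::-1][215:315,265:375]
cv2.imwrite('pics/s12k.png',cv2.resize(im,None,fx=6,fy=6,interpolation=cv2.INTER_CUBIC))
E
```

```text
pos [ 0.5562 -0.1406  0.0871] xyaw 79.97147598338768 z [ 0.0001 -0.0001 -1.    ] t 18.85 op 0.21911550707158217 F [-0.1324 -0.3823 -0.6944]
shift tool mm [40.4708  0.6305  0.0038]
rz 0.07147660866075967
```

View pics/s12k.png

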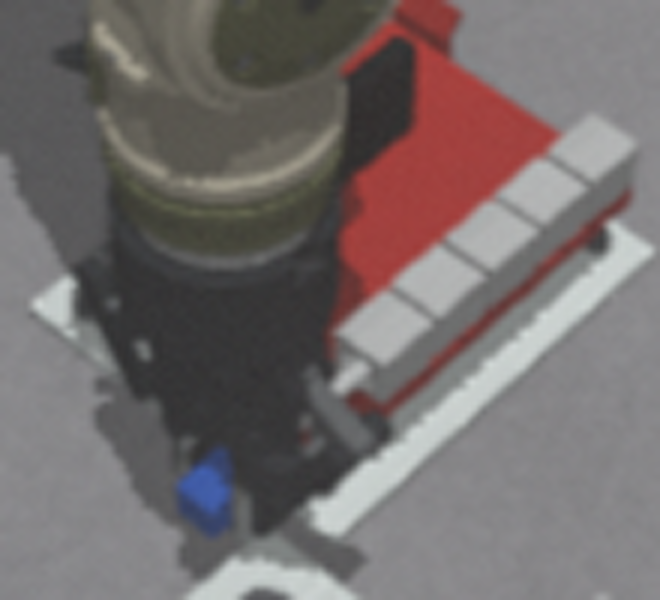

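>>> carry_out(
  deltas=[
    {"dx": 7,"dy": 0,"dz": 0,"rx": 0,"ry": 0,"rz": 0},
    {"dx": 8,"dy": 0,"dz": 0,"rx": 0,"ry": 0,"rz": 0},
    {"dx": 8,"dy": 0,"dz": 0,"rx": 0,"ry": 0,"rz": 0},
    {"dx": 8,"dy": 0,"dz": 0,"rx": 0,"ry": 0,"rz": 0},
    {"dx": 3,"dy": 0,"dz": 0,"rx": 0,"ry": 0,"rz": 0},
    {"dx": 0,"dy": 0,"dz": 0,"rx": 0,"ry": 0,"rz": 0},
  ],
)

```text
time: 19.6
eef_pos: [0.5621, -0.1069, 0.0871]
ee_rot: [2.407, 2.019, 0.0]
ft_force: [-1.3, -0.7, -1.7]
opening: 0.22
```

>>> carry_out(
  deltas=[
    {"dx": 1.5,"dy": 0,"dz": 0,"rx": 0,"ry": 0,"rz": 0},
    {"dx": 1.5,"dy": 0,"dz": 0,"rx": 0,"ry": 0,"rz": 0},
    {"dx": 0,"dy": 0,"dz": 0,"rx": 0,"ry": 0,"rz": 0},
  ],
)

```text
time: 19.98
eef_pos: [0.5625, -0.1043, 0.0871]
ee_rot: [-2.407, -2.018, -0.0]
ft_force: [0.2, -0.4, -0.1]
opening: 0.217
```

>>> carry_out(
  deltas=[
    {"dx": 1.5,"dy": 0,"dz": 0,"rx": 0,"ry": 0,"rz": 0},
    {"dx": 1,"dy": 0,"dz": 0,"rx": 0,"ry": 0,"rz": 0},
    {"dx": 0,"dy": 0,"dz": 0,"rx": 0,"ry": 0,"rz": 0},
    {"dx": 0,"dy": 0,"dz": 0,"rx": 0,"ry": 0,"rz": 0},
  ],
)

```text
time: 20.48
eef_pos: [0.563, -0.1018, 0.0871]
ee_rot: [-2.407, -2.019, -0.0]
ft_force: [-0.4, -0.5, 0.1]
opening: 0.222
```

>>> carry_out(
  deltas=[
    {"dx": 1,"dy": 0,"dz": 0,"rx": 0,"ry": 0,"rz": 0},
    {"dx": 1,"dy": 0,"dz": 0,"rx": 0,"ry": 0,"rz": 0},
    {"dx": 0,"dy": 0,"dz": 0,"rx": 0,"ry": 0,"rz": 0},
    {"dx": 0,"dy": 0,"dz": 0,"rx": 0,"ry": 0,"rz": 0},
  ],
)

```text
time: 20.98
eef_pos: [0.5634, -0.0998, 0.0871]
ee_rot: [2.407, 2.019, 0.0]
ft_force: [0.9, 0.1, -0.3]
opening: 0.221
```

```bash
python3 - <<'E'
from h import *
ye=np.array([.1745,.9847,0]);H=np.array([.5814,-.0019,.082])
to(H-ye*.0975+[0,0,.0051],-10.1)
c=cap('scene'); w=cap('wrist','w13.png')
im=c['frame'][:,:,::-1][215:315,265:375]
cv2.imwrite('pics/s13k.png',cv2.resize(im,None,fx=6,fy=6,interpolation=cv2.INTER_CUBIC))
E
```

```text
pos [ 0.5634 -0.0998  0.0871] xyaw 79.95896524137615 z [ 0.0001  0.0001 -1.    ] t 20.975 op 0.22130799132191845 F [ 0.8945  0.1362 -0.3189]
shift tool mm [ 2.0404  0.6906 -0.0047]
rz 0.05896502561751049
```

View pics/s13k.png

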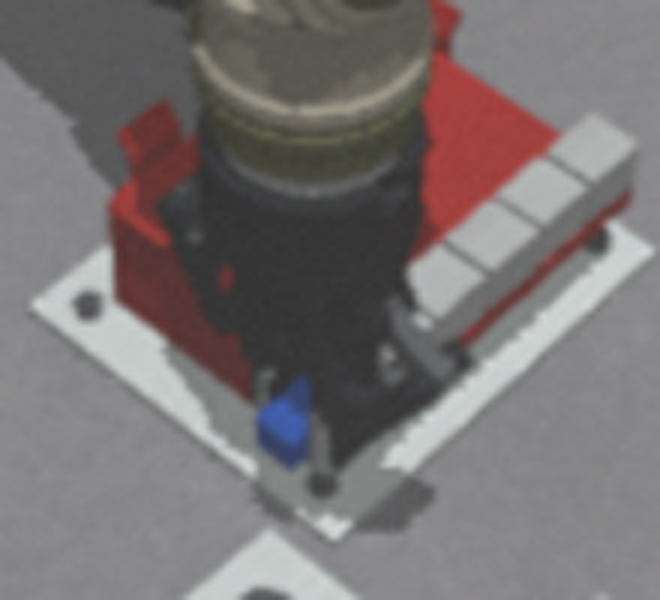

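View pics/w13.png

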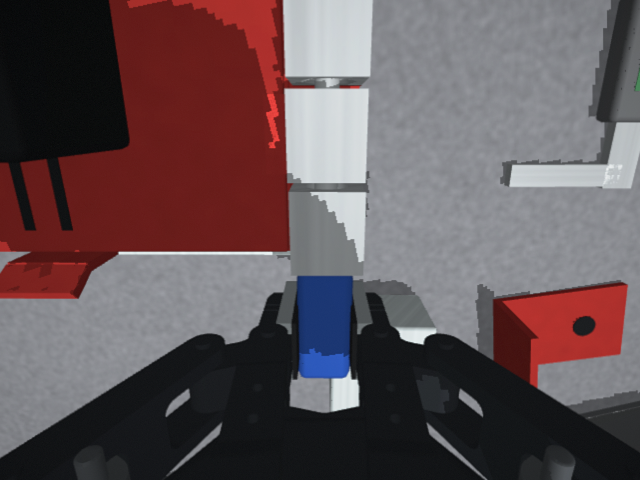

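>>> carry_out(
  deltas=[
    {"dx": 1,"dy": 0,"dz": 0,"rx": 0,"ry": 0,"rz": 0},
    {"dx": 1,"dy": 0,"dz": 0,"rx": 0,"ry": 0,"rz": 0},
    {"dx": 0,"dy": 0,"dz": 0,"rx": 0,"ry": 0,"rz": 0},
    {"dx": 0,"dy": 0,"dz": 0,"rx": 0,"ry": 0,"rz": 0},
  ],
)

```text
time: 21.58
eef_pos: [0.5636, -0.0986, 0.0871]
ee_rot: [2.407, 2.017, -0.002]
ft_force: [-1.7, -5.8, -0.1]
opening: 0.218
```

>>> carry_out(
  deltas=[
    {"dx": 1,"dy": 0,"dz": 0,"rx": 0,"ry": 0,"rz": 0},
    {"dx": 0,"dy": 0,"dz": 0,"rx": 0,"ry": 0,"rz": 0},
    {"dx": 0,"dy": 0,"dz": 0,"rx": 0,"ry": 0,"rz": 0},
  ],
)

```text
time: 21.95
eef_pos: [0.5636, -0.0986, 0.0872]
ee_rot: [2.407, 2.016, -0.004]
ft_force: [-2.1, -8.4, -0.6]
opening: 0.22
```

```bash
python3 - <<'E'
from h import *
w=cap('wrist','w14.png'); o=env.get_obs(); print(o['eef_pos'],o['ft_force'],o['moment'])
cv2.imwrite('pics/w14c.png',cv2.resize(w['frame'][:,:,::-1][230:400,250:410],None,fx=3.5,fy=3.5))
E
```

```text
[ 0.5636 -0.0986  0.0872] [-2.7937 -8.6364  0.3952] [-1.6099  0.5079  0.06  ]
```

View pics/w14c.png

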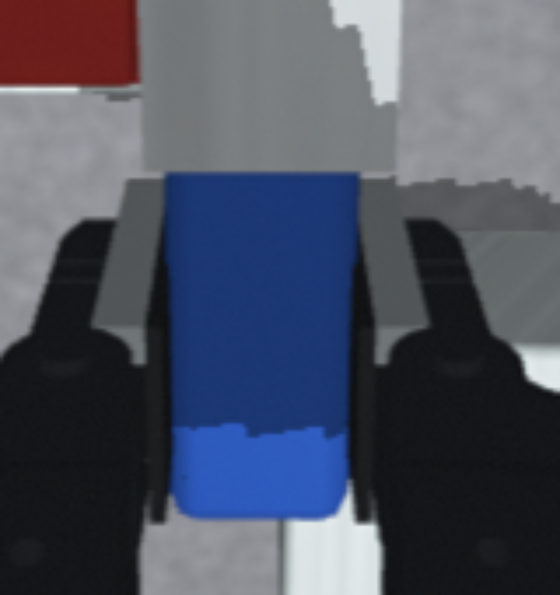

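>>> carry_out(
  deltas=[
    {"dx": -1.2,"dy": 0,"dz": 0,"rx": 0,"ry": 0,"rz": 0},
    {"dx": 0,"dy": 0,"dz": 0,"rx": 0,"ry": 0,"rz": 0},
  ],
)

```text
time: 22.25
eef_pos: [0.5636, -0.0986, 0.0871]
ee_rot: [2.407, 2.017, -0.001]
ft_force: [-0.7, -5.8, -0.6]
opening: 0.22
```

>>> carry_out(
  deltas=[
    {"dx": 0,"dy": 0,"dz": 0,"rx": 0,"ry": 0,"rz": 0},
    {"dx": 0,"dy": 0,"dz": 0,"rx": 0,"ry": 0,"rz": 0},
    {"dx": 0,"dy": 0,"dz": 0,"rx": 0,"ry": 0,"rz": 0},
    {"dx": 0,"dy": 0,"dz": 0,"rx": 0,"ry": 0,"rz": 0},
  ],
  claw=0.2,
)

```text
time: 22.75
eef_pos: [0.5637, -0.0977, 0.0871]
ee_rot: [-2.407, -2.019, -0.001]
ft_force: [-0.9, 0.6, -0.2]
opening: 0.399
```

>>> carry_out(
  deltas=[
    {"dx": 0,"dy": 0,"dz": -10,"rx": 0,"ry": 0,"rz": 0},
    {"dx": 0,"dy": 0,"dz": -20,"rx": 0,"ry": 0,"rz": 0},
    {"dx": 0,"dy": 0,"dz": -40,"rx": 0,"ry": 0,"rz": 0},
    {"dx": 0,"dy": 0,"dz": -40,"rx": 0,"ry": 0,"rz": 0},
    {"dx": -20,"dy": -20,"dz": 0,"rx": 0,"ry": 0,"rz": 0},
    {"dx": 0,"dy": 0,"dz": 0,"rx": 0,"ry": 0,"rz": 0},
  ],
)

```text
time: 23.5
eef_pos: [0.5399, -0.1148, 0.1985]
ee_rot: [2.408, 2.016, 0.001]
ft_force: [-0.5, 0.1, -0.0]
opening: 0.399
```

```bash
python3 - <<'E'
from h import *
w=cap('wrist','w15.png'); o=env.get_obs(); print(o['eef_pos'],o['ft_force'],o['time'])
c=cap('scene'); im=c['frame'][:,:,::-1][205:315,265:385]
cv2.imwrite('pics/s15k.png',cv2.resize(im,None,fx=5,fy=5,interpolation=cv2.INTER_CUBIC))
E
```

```text
[ 0.5404 -0.1145  0.1979] [0.3795 0.2794 0.0572] 23.55
```

View pics/s15k.png

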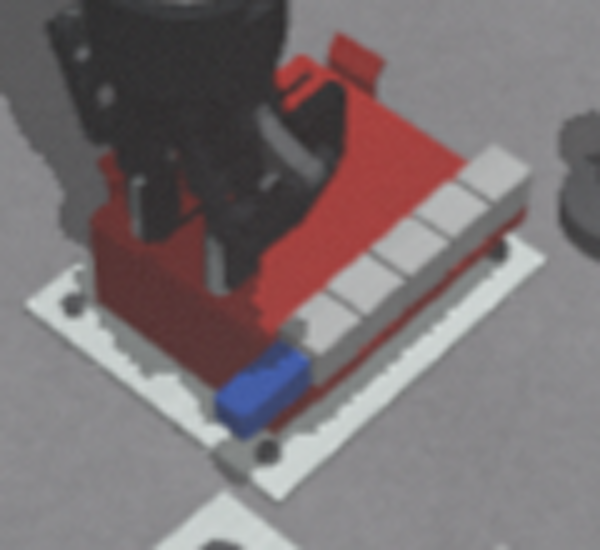

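View pics/w15.png

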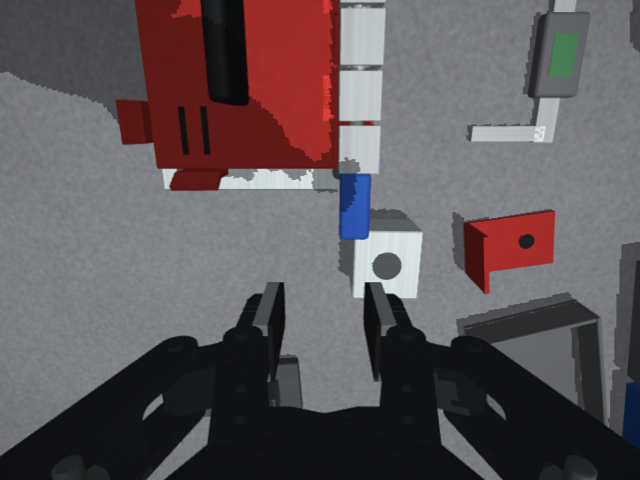

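>>> carry_out(
  deltas=[
    {"dx": -30,"dy": -20,"dz": -20,"rx": 0,"ry": 0,"rz": 0},
    {"dx": -50,"dy": -20,"dz": -20,"rx": 0,"ry": 0,"rz": 0},
    {"dx": -50,"dy": -20,"dz": -20,"rx": 0,"ry": 0,"rz": 0},
    {"dx": -50,"dy": -10,"dz": 0,"rx": 0,"ry": 0,"rz": 0},
    {"dx": -20,"dy": 0,"dz": 0,"rx": 0,"ry": 0,"rz": 0},
    {"dx": 0,"dy": 0,"dz": 0,"rx": 0,"ry": 0,"rz": 0},
    {"dx": 0,"dy": 0,"dz": 0,"rx": 0,"ry": 0,"rz": 0},
  ],
)

```text
time: 24.48
eef_pos: [0.4371, -0.2979, 0.2565]
ee_rot: [-2.405, -2.019, -0.001]
ft_force: [-0.0, -0.2, -0.3]
opening: 0.4
```

```bash
python3 - <<'E'
from h import *
import pickle
c=cap('scene','scene16.png');t=cap('top','top16.png')
im=c['frame'][:,:,::-1][205:315,265:415]
cv2.imwrite('pics/s16k.png',cv2.resize(im,None,fx=5,fy=5,interpolation=cv2.INTER_CUBIC))
im=t['frame'][:,:,::-1][160:290,240:400]
cv2.imwrite('pics/t16k.png',cv2.resize(im,None,fx=4.5,fy=4.5,interpolation=cv2.INTER_CUBIC))
t0=pickle.load(open('c0.pkl','rb'))
for n,c1 in(('top',t),('scene',c)):
    d=cv2.absdiff(t0[n]['frame'],c1['frame']).max(2); cv2.imwrite(f'pics/d_{n}.png',(d>40).astype(np.uint8)*255)
E
```

```text
(no output)
```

View pics/s16k.png

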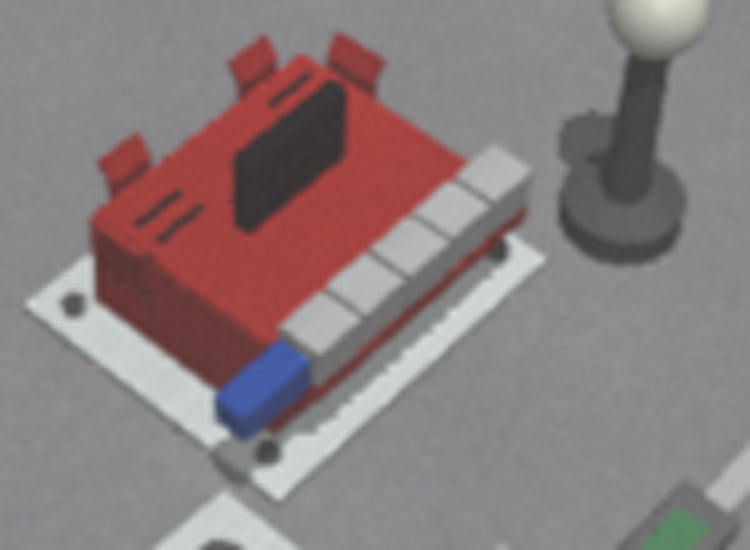

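View pics/t16k.png

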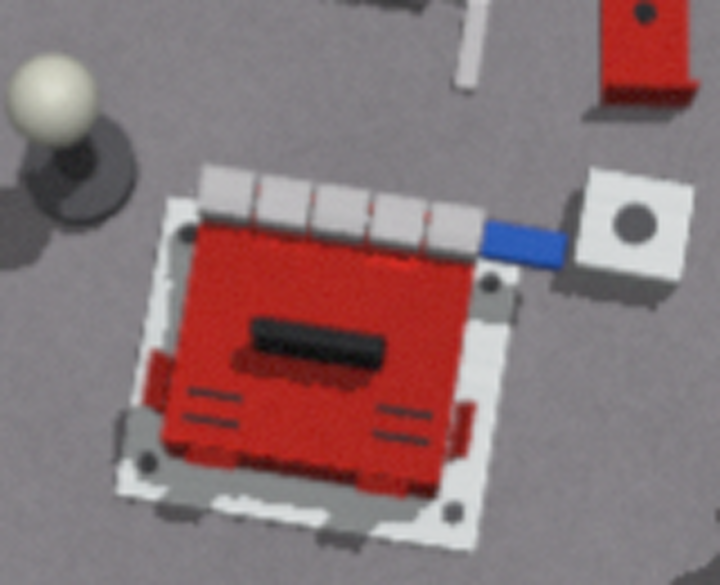

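View pics/d_scene.png

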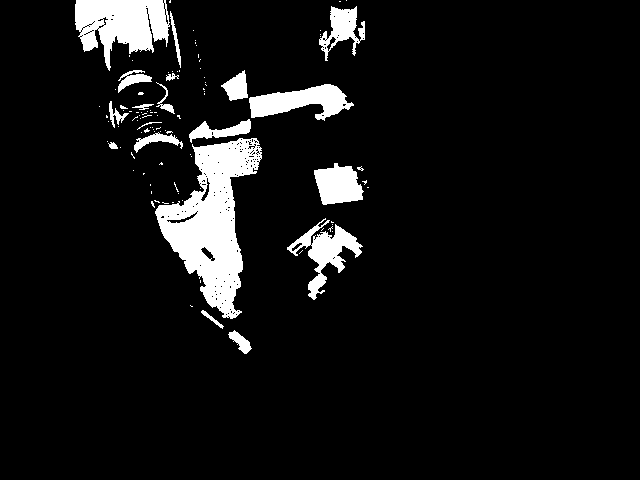

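View pics/d_top.png

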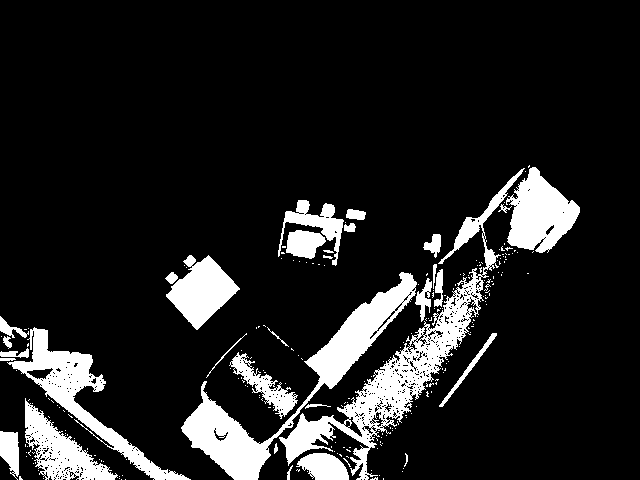

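```bash
python3 -c "
from plant import env
print(env.close_job())"
```

```text
the job is handed in; nothing more can be done
None
```

The lid is back on the case the right way round and lying closed. The larger pin is through the hinge from the clear end (by the setup block), with its blue grip against the outer knuckle. I handed the job in at about 24.6 s of the 69 s allowed, with the gripper clear of everything.

**Last checks that passed**
- **Lid:** the scene and top views show the five knuckles in one flush row with even gaps, and the lid lying flat.
- **Pin:** it slid in with almost no resistance. It then stopped against the outer knuckle, where the push rose to about 9 N. After release the pictures show no visible gap between grip and knuckle.
- **Other things on the bench:** a before-and-after comparison of the top and scene pictures shows changes only at the lid, pin, case and arm. None of the loose things appear moved, though the arm covered part of both views.

**Checks that disagreed or were not made**
- The top camera put the hinge about 2 to 3 mm farther out than the scene camera and the arm's own readings did. I worked from the arm and scene values, using the top view only for relative alignment.
- The far end of the pin cannot be seen in any picture. That it passes through all five knuckles is inferred from how far it travelled and where the grip stopped.
- My first move call was refused because its rows left out zero values; nothing moved.

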